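Load, cover and clip the parts polisher

TASK

Put every part that lies out for polishing (cream bushings, white fuse holder, blued spring housing, as many as are there) into the blue drum, then set the yellow cover on the drum's rim so that it sits fully seated and level with its two tabs beside the drum's two lugs. Then clip one orange spring clip from above over each tab and lug pair, so that it grips both. Leave the red bumper skirt, the coil and the oil bottle where they are.

Things in the scene. Friction and masses are not known exactly. Their poses are not given: they have to be found in the camera images.
- drum: Blue round polisher drum, open at the top, bolted to the counter on a dark base 180 across and 12 high. Origin at the centre of the underside of the base, z up. Inside diameter 148, wall 4, inner floor at z = 17, rim at z = 104. Two upright steel lugs stand on the outside at x = +78..83 and x = -83..-78, each 36 wide along y, tops at z = 132. Fixed; its yaw varies.
- lug_a (a point): Where a clip goes: middle of the drum's +x lug and cover tab taken together (76.5 mm from the drum's axis), at the height of the lug's top.
- lug_b (a point): The same at the drum's -x lug.
- cover: Yellow disc cover, 250 g, 152 across, 6 thick, over a black tapered plug 8 high (128 across below, 142 above) that drops inside the rim with 3 mm play. Origin at the centre of the plug's underside, z up; disc top at z = 14. Two upright yellow tabs at x = +-(70..75), 30 wide along y, tops at z = 36. Seated, its origin is 96 above the drum's and its x lies along the drum's x, either way round.
- cover_bar (a point): Middle of the top of the cover's black bar grip, 46 mm above the cover's origin. The bar runs along the cover's x: 60 long, 14 thick, 32 high (from the disc's top). With the cover seated, each tab stands 3 mm inside a lug (12 to 14 over tab and lug together), their tops level within 1 mm and 22 above the disc's top.
- clip1_pivot (a point): Pivot of the clip, 62 above the jaw tips, on its middle line. Above it two flat grip plates (46 long, 6 thick) spread in a V: 43 over the outside at 30 above the pivot. Squeeze them there along the clip's x, from above, until they stop parallel, 26 to 28 over the outside; the pivot then lies midway between the fingers.
- clip2_pivot (a point): The same on the second clip.
- clip1: Orange spring clip like a big clothes-peg, 100 g, standing upright on its jaws, grips up; 107 tall, 30 wide along its y. Origin midway between the shut jaw tips at their lower ends, fixed to one lever; z up when it stands shut, x across the jaws. Squeezed open, this lever leans 0.22 rad, so the pose leans and its origin shifts 14 sideways. Fits either lug; both levers alike.
- clip2: The second clip, the same as clip1.
- clip1_jaw (a joint): Opening angle of the clip's sprung lever: 0 = shut, 9 mm gap between 14-high rubber pads; about 0.06 gripping a tab and lug together; 0.44 = squeezed fully: the jaws then stand open 34 at the tips and 28 at 14 above them, evenly about the middle of the fingers, tips 60 below the pivot. The spring needs about 15 N at the grips; 35 N holds it firmly open.
- clip2_jaw (a joint): The same for the second clip.
- bushing1: Cream nylon flipper bushing, 50 g, to be polished: round body 26 across and 48 long between two square end flanges 8 thick and 28 square, lying. Its origin is the centre of the underside as it lies; x runs along its length. 64 long, 26 across the sides that are gripped, 28 high; it may lie at any yaw. May be absent (then None).
- bushing2: Second cream bushing, the same as bushing1. May be absent (then None).
- fuse_holder: White ceramic fuse-holder block with brass and amber details on top, 90 g, to be polished. Its origin is the centre of the underside as it lies; x runs along its length. 64 long, 26 across the sides that are gripped, 28 high; it may lie at any yaw. May be absent (then None).
- spring_housing: Dark blued-steel plunger spring housing block, 140 g, to be polished. Its origin is the centre of the underside as it lies; x runs along its length. 64 long, 26 across the sides that are gripped, 28 high; it may lie at any yaw. May be absent (then None).
- bumper_skirt: Red translucent bumper skirt, a low cone 80 across and 16 high; leave alone. Origin under its centre.
- coil: Copper coil on a white bobbin, 44 across and 55 high, upright; leave alone. Origin under its centre.
- oil_bottle: White oil bottle, 48 across and 110 high, upright; leave alone. Origin under its centre.
Things that resemble listed ones, but are neither listed nor needed, are in the scene too. There is more than one size of the spring_housing; the job needs the larger. What is shaped like the bushing1 but pink is not meant.

How it is judged:
By the outcome, as a careful person would: the job done as asked, in the order asked, and still so for the second after the job is handed in, with the robot touching nothing.
Of bushing1, bushing2, fuse_holder, spring_housing only 2 to 4 are there at a start; the rules pass over those that are not, and their reading is None.
At some moment in a run one of bushing1, bushing2, fuse_holder, spring_housing, cover may be knocked a few centimetres aside while the robot is not near it.
It also fails if it takes over 210 s, if anything falls off the work surface, if the arm or the gripper's body presses on something with over 40 N, if the wrist force passes 120 N, or if a joint passes its speed limit or range.

ROBOT

A 6-joint arm with a two-finger parallel gripper is mounted at the origin on the work surface. World frame = base frame: x ahead of the robot, y to its left, z up, the work surface at z = 0. Lengths are in m, angles in rad, forces in N, time in s.
With the tool pointing down it reaches from about 0.275 to 0.725 m from the base axis. Payload 15.9 kg.
Tool frame: the origin (TCP) lies between the finger pads; the fingertips stand 17 mm ahead of it and the grasp point (between the pads) lies 2 mm behind it (env.tip_reach is the z of the fingertips in the tool frame, in m); z points along the fingers, y is the line along which they close (so a half turn about z gives the same grasp; the last joint's range is limited). The gripper opens to 85 mm and grips with 20 to 120 N. Pads are 22 mm wide; open, the fingers measure 114 mm over their backs; the gripper's body (76 mm by 85 mm) begins 54 mm behind the grasp point. The pads swing forward as they close: fully open they stand 13 mm farther back than shut.
Start: joints at [1.169, 0.213, -0.034, 1.323, 0, 1.571], TCP at [0.196, 0.46, 0.248] pointing down, gripper open.
Joint ranges: [-2.98, 2.98], [-0.74, 1.72], [-1.14, 1.35], [-2.1, 2.04], [-1.57, 1.44], [-3.14, 3.14]. Speed limits (rad/s): [1.89, 1.89, 2.39, 2.57, 3.14, 3.14].

INTERFACE

Orientations are given as a unit quaternion [w, x, y, z].
In Python, from plant import env gives the robot as it stands.
- The arm moves only by the tool servo_tool, never from a script. Its argument "commands" is one flat list of numbers, 6 for each row, row after row: the shift along the tool's x, y, z each as a share of 30 cm, from -1 to 1, then the turn, a rotation vector about the tool's x, y, z each as a share of 45 degrees, from -1 to 1. A call has exactly 10 rows; each row is the pose to reach, as a shift and turn from the pose commanded when the call began, along the tool's axes at that moment; what a row does not reach only later rows make up. A row lasts 1/10 s, in which the tool goes at most 50 mm and 8.59 degrees, less where a joint would pass 70% of its speed; a pose out of reach is approached as far as the arm can. A call with a number of a shift or a turn outside -1 to 1 is refused whole. A call with a gripper value outside its range is refused whole. "grip" is the finger opening in mm, from 0 to 85.4, set as the call begins (left out, the last holds). The fingers move at their own pace and stop on an object; "force" is the grip in N (left out, the last holds). Time passes only in rows, so rows that repeat a pose let the fingers close, or fill a call up. It gives the time, the measured TCP pose, the force, the opening and the grip force at its end, in the units of the state.
- env.get_obs(): the state, without advancing time (a new reading comes with each control period).
- env.get_image(name): name is "scene" or "top" or "wrist"; returns a dict with "image" (400x640x3 uint8, red, green, blue), "depth" (400x640 float32, m along the optical axis (not along the pixel's ray), 0 where there is no reading), "camera_matrix" (3x3 intrinsics, pixels), "R" (3x3) and "t" (3): a world point X has camera coordinates R X + t; the wrist camera has in their place "tool_from_camera" (4x4, takes a point from camera to tool coordinates, whose origin is the TCP and whose axes are the flange's). Camera axes: x right, y down, z forward; pixel columns grow to the right and rows downward; lengths in m; the calibration is good to about 2 mm. A picture is of the moment at which its call begins: read the wrist's pose just before it.
- env.sign_off(): hands the job in; it is judged then, once.
The state is a dict: "time_s": time; "joint_pos": joint angles; "qd": joint speeds; "tau": joint torques, N m; "tcp_pos": TCP position; "eef_rot": TCP orientation; "force": force on the tool from outside, world axes, zero at the start; "moment": the same for the moment, N m; "gripper_width": finger opening in m; "grip_force": force on a finger pad.
Only numpy, scipy, OpenCV 4.12 (cv2) and the standard library are available. Lean on these libraries where they do the work, as an engineer would, in place of code of your own. Each camera call takes 0.05 s, during which the arm holds its last target. There are 200 camera calls.

## Working session

There is one attempt and no reset: what is moved stays moved. The work goes in short steps, Python scripts to look and compute and a tool call to move; the robot and the scene stay as the last step left them, time stands still between calls to the robot, and variables do not carry over. Pictures are saved under pics/ and viewed, at most 14 in all, crops included, and the job is handed in when it is done.

Besides the shell and the picture viewer there is one more tool, called after "Call:" as name(argument=value, ...) on one line, values as JSON. servo_tool: Moves the arm, as the interface text tells. Its arguments: {"type":"object","properties":{"commands":{"type":"array"},"grip":{"type":"number"},"force":{"type":"number"}},"required":["commands"]}

```bash
ls; mkdir -p pics
cat > h.py <<'E'
import numpy as np, cv2
from plant import env
def snap(name,fn=None):
    o=env.get_obs(); d=env.get_image(name)
    if fn: cv2.imwrite('pics/'+fn,d['image'][:,:,::-1])
    np.savez('/tmp/%s.npz'%name,**{k:v for k,v in d.items()},tp=o['tcp_pos'],tr=o['eef_rot'])
    return d,o
E
python3 - <<'E'
from h import *
for n in('scene','top'):
    d,o=snap(n,n+'0.png'); print(n,d['camera_matrix'].round(1).tolist(),d['R'].round(3).tolist(),d['t'].round(3).tolist())
print(o)
E
```

```text
pics
scene [[432.5, 0.0, 316.6], [0.0, 432.5, 202.2], [0.0, 0.0, 1.0]] [[0.244, 0.97, -0.001], [0.661, -0.167, -0.731], [-0.709, 0.177, -0.682]] [-0.115, -0.334, 1.617]
top [[493.9, 0.0, 317.0], [0.0, 493.9, 202.5], [0.0, 0.0, 1.0]] [[0.016, -1.0, 0.003], [-0.983, -0.016, -0.181], [0.181, -0.0, -0.983]] [-0.042, 0.615, 1.105]
{'time_s': 0.05, 'joint_pos': array([ 1.16899872e+00,  2.13360771e-01, -3.50315055e-02,  1.32348298e+00,
       -8.50175835e-06,  1.57076542e+00]), 'qd': array([-1.88392477e-03, -4.91082181e-05, -2.59888442e-04, -3.42586606e-04,
        9.93111767e-04, -4.76443474e-04]), 'tau': array([ 7.32461940e-04, -6.87953711e+01,  4.88344395e+01,  1.19461119e-02,
       -1.65167871e-04,  4.11191866e-05]), 'tcp_pos': array([0.19542093, 0.45990077, 0.24782479]), 'eef_rot': array([-1.03492906e-04,  1.99534963e-01,  9.79890559e-01, -5.29460713e-04]), 'force': array([ 0.05573527, -0.34511213,  0.7781396 ]), 'moment': array([-0.01397533, -0.07141392,  0.00819581]), 'grip_force': 0.0, 'gripper_width': 0.08552685067730982}
```

View pics/top0.png

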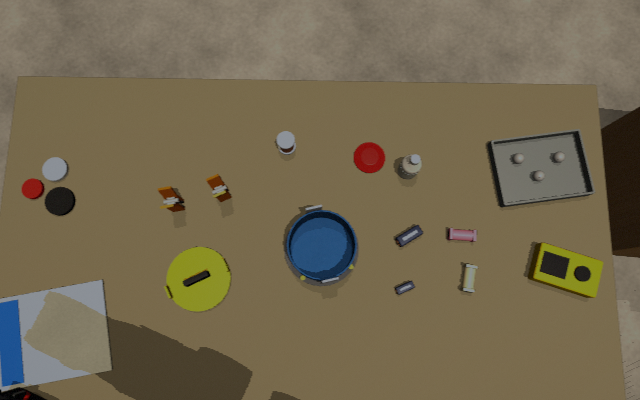

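View pics/scene0.png

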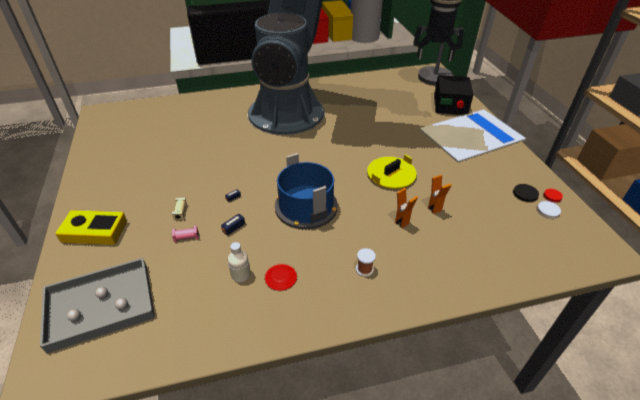

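Top view: cream bushing (469,278), pink decoy (462,235), large dark housing (409,236), small dark one (405,288), drum (322,246), cover (199,279), clips (172,199) and (219,188). I see no fuse holder. Next I'll measure with depth and enlarge the candidates in a crop.

```bash
cat >> h.py <<'E'
from scipy.spatial.transform import Rotation as Ro
def load(n): return np.load('/tmp/%s.npz'%n)
def cloud(d):
    K=d['camera_matrix'];z=d['depth'].astype(float);v,u=np.mgrid[:400,:640]
    P=np.stack([(u-K[0,2])/K[0,0]*z,(v-K[1,2])/K[1,1]*z,z],-1)
    if 'R' in d: W=(P-d['t'])@d['R']
    else:
        T=d['tool_from_camera'];w,x,y,q=d['tr'];W=(P@T[:3,:3].T+T[:3,3])@Ro.from_quat([x,y,q,w]).as_matrix().T+d['tp']
    W[z==0]=np.nan; return W
def tool(o):
    w,x,y,z=o['eef_rot'];return Ro.from_quat([x,y,z,w]).as_matrix()
E
python3 - <<'E'
from h import *
for n in('top','scene'):
    d=load(n);W=cloud(d);h=W[...,2]
    m=((h>0.006)&(h<.3)).astype(np.uint8)
    k,l,s,c=cv2.connectedComponentsWithStats(m)
    print(n,'table',np.nanmedian(h[np.abs(h)<.02]))
    for i in range(1,k):
        if s[i,4]<25: continue
        P=W[l==i]; hi=np.percentile(P[:,2],97)
        Q=P[P[:,2]>hi-.012][:,:2]
        r=cv2.minAreaRect((Q*1000).astype(np.float32)); b=d['image'][l==i].mean(0).astype(int)
        print(c[i].astype(int),s[i,4],'h%.3f'%hi,'rect',np.round(r[0]),np.round(r[1]),round(r[2]),b)
d=load('top')['image'][170:320,270:500,::-1]
cv2.imwrite('pics/c1.png',cv2.resize(d,(690,450),interpolation=3))
E
```

```text
top table 0.0002478170803658704
[540 167] 3948 h0.032 rect [ 721. -579.] [167. 231.] 9 [91 90 82]
[285 141] 316 h0.058 rect [769.  49.] [44. 41.] 3 [125 126 128]
[368 156] 662 h0.019 rect [ 742. -158.] [75. 77.] 74 [131  23  18]
[408 166] 453 h0.112 rect [ 713. -253.] [21. 24.] 68 [105 102  92]
[ 53 168] 471 h0.016 rect [699. 619.] [59. 59.] 75 [135 139 145]
[217 187] 382 h0.109 rect [643. 199.] [48. 30.] 26 [103  73  40]
[ 31 188] 341 h0.016 rect [648. 669.] [50. 50.] 33 [134  28  20]
[ 58 200] 652 h0.016 rect [619. 599.] [71. 69.] 76 [30 27 23]
[170 198] 414 h0.109 rect [614. 311.] [48. 30.] 10 [98 67 37]
[320 247] 4493 h0.107 rect [514. -42.] [155. 154.] 49 [38 66 95]
[408 235] 302 h0.032 rect [ 546. -253.] [26. 66.] 32 [67 69 78]
[460 234] 326 h0.031 rect [ 550. -379.] [64. 29.] 88 [124  91  99]
[564 269] 2769 h0.047 rect [ 470. -619.] [151.  91.] 73 [98 97 24]
[197 278] 3293 h0.045 rect [436. 248.] [ 29. 150.] 27 [131 135  33]
[467 277] 335 h0.030 rect [ 448. -392.] [27. 64.] 81 [121 121 103]
[ 50 337] 8242 h0.028 rect [191. 565.] [ 42. 159.] 20 [108 116 120]
[403 287] 149 h0.02
[... 755 characters left out ...]
428. -242.] [23. 45.] 17 [63 61 68]
[553 194] 179 h0.014 rect [653. 669.] [50. 49.] 86 [190  29  18]
[179 208] 223 h0.029 rect [ 450. -393.] [29. 68.] 81 [158 153 116]
[548 209] 275 h0.014 rect [701. 619.] [60. 62.] 68 [192 197 207]
[ 91 227] 1962 h0.045 rect [ 472. -619.] [151.  94.] 73 [135 128   8]
[232 223] 285 h0.030 rect [ 548. -254.] [29. 65.] 32 [60 58 66]
[184 233] 264 h0.029 rect [ 553. -380.] [64. 30.] 86 [174 111 127]
[238 263] 648 h0.110 rect [ 714. -254.] [23. 21.] 23 [147 139 125]
[365 260] 371 h0.057 rect [771.  47.] [45. 44.] 25 [154 143 142]
[ 93 305] 4255 h0.031 rect [ 721. -580.] [170. 226.] 9 [109 107 101]
[280 276] 571 h0.018 rect [ 746. -160.] [73. 74.] 7 [194  22  16]
```

View pics/c1.png

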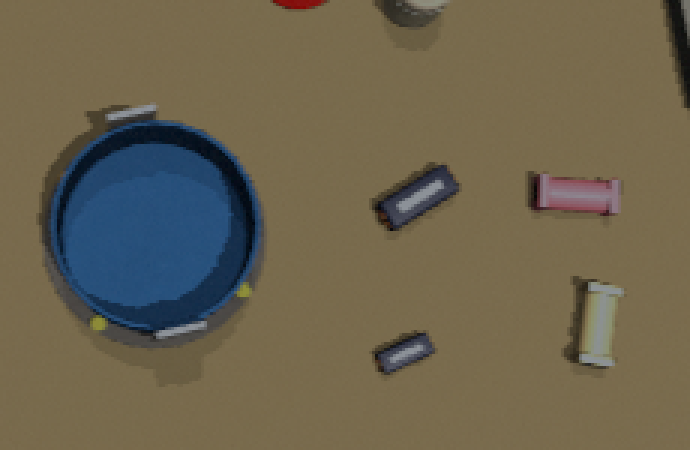

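The crop confirms it: the larger housing is at top-view pixel (409,236), 66 long against 45 for the decoy. The cream bushing is at (469,278), and the other bushing shape is pink. Next, precise poses.

```bash
cat > pose.py <<'E'
from h import *
from scipy.optimize import least_squares
def circ(Q):
    return least_squares(lambda p:np.hypot(*(Q-p[:2]).T)-p[2],[*Q.mean(0),.07],loss='soft_l1',f_scale=.002).x
def near(W,x,y,r,a,b): return W[(np.hypot(W[...,0]-x,W[...,1]-y)<r)&(W[...,2]>a)&(W[...,2]<b)]
def rect(P):
    r=cv2.minAreaRect((P[:,:2]*1000).astype(np.float32));B=cv2.boxPoints(r);e=[B[1]-B[0],B[2]-B[1]];e=max(e,key=np.linalg.norm)
    return np.round(r[0],1),np.round(r[1],1),'long %.1f deg'%(np.degrees(np.arctan2(e[1],e[0]))%180)
E
python3 - <<'E'
from pose import *
for n in('top','scene'):
    W=cloud(load(n)); print(n)
    for nm,x,y in(('housing',.547,-.253),('bush',.449,-.392)):
        P=near(W,x,y,.05,.018,.04); print(nm,rect(P),np.percentile(P[:,2],90))
    R=near(W,.514,-.043,.09,.100,.108); print('rim',circ(R[:,:2]),len(R))
    L=near(W,.514,-.043,.1,.115,.14); 
    for s in(1,-1):
        q=L[(L[:,0]-.514)*s>0.04]
        if len(q)>5: print('lug',s,rect(q),q[:,2].max(),len(q))
    C=near(W,.436,.248,.09,.01,.018); print('coverdisc',circ(C[np.hypot(*(C[:,:2]-[.436,.248]).T)>.07][:,:2]),C[:,:2].mean(0),np.median(C[:,2]))
    B=near(W,.436,.248,.05,.03,.055); print('bar',rect(B),B[:,2].max())
    T=near(W,.436,.248,.1,.026,.045);T=T[np.hypot(*(T[:,:2]-[.436,.248]).T)>.055]
    for s in(1,-1):
        q=T[(T[:,1]-.248)*s>0]
        if len(q): print('tab',s,q.mean(0),q[:,2].max(),len(q))
    for nm,x,y in(('c1',.643,.199),('c2',.614,.311)):
        for a,b in((.1,.115),(.03,.07)):
            P=near(W,x,y,.05,a,b)
            if len(P)>4: print(nm,a,rect(P),P[:,2].max(),len(P))
E
```

```text
top
housing (array([ 546.1, -252.6]), array([25.8, 66.1]), 'long 122.0 deg') 0.030566442315149083
bush (array([ 447.8, -392.2]), array([27.2, 64.5]), 'long 170.9 deg') 0.029389193553689862
rim [ 0.5136365  -0.04245547  0.07558967] 372
lug 1 (array([591.6, -23.6]), array([ 5.5, 35.8]), 'long 103.3 deg') 0.13523191589325045 57
lug -1 (array([435.5, -61.6]), array([ 4.9, 33.6]), 'long 103.2 deg') 0.1351982992160752 42
coverdisc [0.43624374 0.24761503 0.07304738] [0.435301   0.24738295] 0.013913677002609929
bar (array([436.5, 247.4]), array([14.4, 59.9]), 'long 116.6 deg') 0.05253021875788191
tab 1 [0.40381032 0.31146625 0.03476963] 0.04148394628557582 45
tab -1 [0.46838394 0.18230385 0.03410538] 0.038678798104209135 37
c1 0.1 (array([642.6, 199.4]), array([48.1, 29.4]), 'long 26.0 deg') 0.11239691465981391 94
c1 0.03 (array([640.7, 198.5]), array([27.5, 34.1]), 'long 118.6 deg') 0.06977327595386537 148
c2 0.1 (array([614. , 310.6]), array([48.5, 30.3]), 'long 10.4 deg') 0.10982657874685921 94
c2 0.03 (array([613.7, 310.6]), array([28.6, 34.5]), 'long 100.4 deg') 0.06998290701785606 161

[... 398 characters left out ...]
.1336570974245465 75
coverdisc [0.43734635 0.24691432 0.07379758] [0.44376652 0.24658984] 0.013460421369359968
bar (array([439.3, 245.2]), array([17.2, 61. ]), 'long 116.5 deg') 0.04896653913271882
tab 1 [0.40852692 0.31186026 0.03278522] 0.039430256555045076 28
tab -1 [0.4704408  0.18163849 0.03227027] 0.03884936662548232 33
c1 0.1 (array([644.1, 197.1]), array([49.7, 32.3]), 'long 23.4 deg') 0.10965921636151728 65
c1 0.03 (array([644.1, 198.3]), array([30.6, 33.9]), 'long 114.8 deg') 0.06966952065942661 172
c2 0.1 (array([614.9, 309.1]), array([50.2, 31.2]), 'long 13.5 deg') 0.10947682874448551 71
c2 0.03 (array([615.7, 308.7]), array([30.5, 35.6]), 'long 98.5 deg') 0.06968419837927806 171
```

```bash
cat > plan.py <<'E'
from h import *
def Rd(yang):
    a=np.radians(yang+90);x=np.array([np.cos(a),np.sin(a),0]);z=np.array([0,0,-1.]);return np.stack([x,np.cross(z,x),z],1)
def plan(*calls):
    """each call: list of (x,y,z,yang) waypoints in world; last is the end pose"""
    o=env.get_obs();p=np.array(o['tcp_pos']);R=tool(o)
    for c in calls:
        for (x,y,z,g) in c:
            s=R.T@(np.array([x,y,z])-p)/.3; w=Ro.from_matrix(R.T@Rd(g)).as_rotvec(degrees=True)/45
            rows=max(np.linalg.norm(s)*.3/.05,np.linalg.norm(w)*45/8.59)
            print((x,y,z,g),'->',np.round(np.r_[s,w],3).tolist(),'rows>=%.1f'%rows, '' if max(abs(np.r_[s,w]))<=1 else 'OUT')
        p=np.array([x,y,z]);R=Rd(g)
def pos():
    o=env.get_obs();R=tool(o);print('t%.1f'%o['time_s'],np.round(o['tcp_pos'],4),'yang %.1f'%np.degrees(np.arctan2(R[1,1],R[0,1])),'w %.4f f'%o['gripper_width'],np.round(o['force'],1),'j6 %.2f'%o['joint_pos'][5])
E
python3 - <<'E'
from plan import *
plan([(.33,.22,.25,55)],[(.44,-.02,.25,43)],[(.53,-.22,.25,32)])
E
```

```text
(0.33, 0.22, 0.25, 55) -> [-0.726, -0.561, -0.007, -0.001, 0.0, 0.266] rows>=5.5 
(0.44, -0.02, 0.25, 43) -> [-0.759, -0.445, 0.0, 0.0, 0.0, 0.267] rows>=5.3 
(0.53, -0.22, 0.25, 32) -> [-0.692, -0.235, 0.0, 0.0, 0.0, 0.244] rows>=4.4
```

Call:
servo_tool(commands=[-0.726, -0.561, -0.007, 0, 0, 0.266, -0.726, -0.561, -0.007, 0, 0, 0.266, -0.726, -0.561, -0.007, 0, 0, 0.266, -0.726, -0.561, -0.007, 0, 0, 0.266, -0.726, -0.561, -0.007, 0, 0, 0.266, -0.726, -0.561, -0.007, 0, 0, 0.266, -0.726, -0.561, -0.007, 0, 0, 0.266, -0.726, -0.561, -0.007, 0, 0, 0.266, -0.726, -0.561, -0.007, 0, 0, 0.266, -0.726, -0.561, -0.007, 0, 0, 0.266])

```text
time_s: 1.1
tcp_pos: [0.3298, 0.2208, 0.2503]
eef_rot: [-0.0, 0.3, 0.954, -0.0]
force: [0.8, 0.0, 0.1]
gripper_width: 0.0855
grip_force: 0.0
```

Call:
servo_tool(commands=[-0.759, -0.445, 0, 0, 0, 0.267, -0.759, -0.445, 0, 0, 0, 0.267, -0.759, -0.445, 0, 0, 0, 0.267, -0.759, -0.445, 0, 0, 0, 0.267, -0.759, -0.445, 0, 0, 0, 0.267, -0.759, -0.445, 0, 0, 0, 0.267, -0.759, -0.445, 0, 0, 0, 0.267, -0.759, -0.445, 0, 0, 0, 0.267, -0.759, -0.445, 0, 0, 0, 0.267, -0.759, -0.445, 0, 0, 0, 0.267])

```text
time_s: 2.1
tcp_pos: [0.4399, -0.0186, 0.2505]
eef_rot: [0.0, 0.398, 0.917, 0.0]
force: [-0.2, -0.8, -0.1]
gripper_width: 0.0849
grip_force: 0.0
```

Call:
servo_tool(commands=[-0.692, -0.235, 0, 0, 0, 0.244, -0.692, -0.235, 0, 0, 0, 0.244, -0.692, -0.235, 0, 0, 0, 0.244, -0.692, -0.235, 0, 0, 0, 0.244, -0.692, -0.235, 0, 0, 0, 0.244, -0.692, -0.235, 0, 0, 0, 0.244, -0.692, -0.235, 0, 0, 0, 0.244, -0.692, -0.235, 0, 0, 0, 0.244, -0.692, -0.235, 0, 0, 0, 0.244, -0.692, -0.235, 0, 0, 0, 0.244])

```text
time_s: 3.1
tcp_pos: [0.5301, -0.219, 0.2508]
eef_rot: [0.0, 0.484, 0.875, 0.0]
force: [-0.3, 0.1, 0.6]
gripper_width: 0.0852
grip_force: 0.0
```

Run:
```python
from pose import *
from plan import *
pos(); d,o=snap('wrist','w1.png'); print(d['tool_from_camera'].round(3).tolist(), d['camera_matrix'].round(0).tolist())
W=cloud(load('wrist')); P=near(W,.547,-.253,.05,.018,.04); print(rect(P),np.percentile(P[:,2],90),np.nanmedian(W[...,2]))
```

```text
t3.1 [ 0.5301 -0.219   0.2508] yang 32.1 w 0.0852 f [-0.3  0.1  0.6] j6 0.62
[[-0.0, -0.958, -0.286, 0.074], [1.0, -0.0, 0.0, 0.0], [-0.0, -0.286, 0.958, -0.126], [0.0, 0.0, 0.0, 1.0]] [[347.0, 0.0, 325.0], [0.0, 347.0, 199.0], [0.0, 0.0, 1.0]]
(array([ 545.1, -251.4]), array([25.4, 64.4]), 'long 122.4 deg') 0.029048745431566086 0.00036116458086185577
```

Wrist view at 3.1 s puts the housing at (545,-251), 29 high, which agrees with both fixed cameras. I'll descend and grasp it.

Run:
```python
from plan import *
plan([(.5455,-.2518,.12,32.2),(.5455,-.2518,.021,32.2)],[(.5455,-.2518,.021,32.2)],[(.5455,-.2518,.24,32.2)],[(.528,-.036,.24,32.2),(.528,-.036,.075,32.2)],[(.528,-.036,.24,32.2)])
```

```text
(0.5455, -0.2518, 0.12, 32.2) -> [-0.119, -0.014, 0.436, 0.0, 0.0, -0.003] rows>=2.7 
(0.5455, -0.2518, 0.021, 32.2) -> [-0.119, -0.014, 0.766, 0.0, 0.0, -0.003] rows>=4.7 
(0.5455, -0.2518, 0.021, 32.2) -> [0.0, 0.0, 0.0, 0.0, 0.0, 0.0] rows>=0.0 
(0.5455, -0.2518, 0.24, 32.2) -> [0.0, 0.0, -0.73, 0.0, 0.0, 0.0] rows>=4.4 
(0.528, -0.036, 0.24, 32.2) -> [0.64, 0.334, 0.0, 0.0, 0.0, 0.0] rows>=4.3 
(0.528, -0.036, 0.075, 32.2) -> [0.64, 0.334, 0.55, 0.0, 0.0, 0.0] rows>=5.4 
(0.528, -0.036, 0.24, 32.2) -> [0.0, 0.0, -0.55, 0.0, 0.0, 0.0] rows>=3.3
```

Call:
servo_tool(commands=[-0.119, -0.014, 0.3, 0, 0, 0, -0.119, -0.014, 0.436, 0, 0, 0, -0.119, -0.014, 0.436, 0, 0, 0, -0.119, -0.014, 0.52, 0, 0, 0, -0.119, -0.014, 0.6, 0, 0, 0, -0.119, -0.014, 0.67, 0, 0, 0, -0.119, -0.014, 0.72, 0, 0, 0, -0.119, -0.014, 0.766, 0, 0, 0, -0.119, -0.014, 0.766, 0, 0, 0, -0.119, -0.014, 0.766, 0, 0, 0])

```text
time_s: 4.15
tcp_pos: [0.5457, -0.2522, 0.021]
eef_rot: [0.0, 0.485, 0.875, 0.0]
force: [-0.3, 0.1, 0.7]
gripper_width: 0.0856
grip_force: 0.0
```

Call:
servo_tool(commands=[0, 0, 0, 0, 0, 0, 0, 0, 0, 0, 0, 0, 0, 0, 0, 0, 0, 0, 0, 0, 0, 0, 0, 0, 0, 0, 0, 0, 0, 0, 0, 0, 0, 0, 0, 0, 0, 0, 0, 0, 0, 0, 0, 0, 0, 0, 0, 0, 0, 0, 0, 0, 0, 0, 0, 0, 0, 0, 0, 0], grip=0, force=50)

```text
time_s: 5.15
tcp_pos: [0.5458, -0.2524, 0.0211]
eef_rot: [0.0, 0.485, 0.875, 0.0]
force: [-1.5, 0.5, 6.1]
gripper_width: 0.0253
grip_force: 50.0
```

Call:
servo_tool(commands=[0, 0, -0.05, 0, 0, 0, 0, 0, -0.13, 0, 0, 0, 0, 0, -0.25, 0, 0, 0, 0, 0, -0.4, 0, 0, 0, 0, 0, -0.55, 0, 0, 0, 0, 0, -0.68, 0, 0, 0, 0, 0, -0.73, 0, 0, 0, 0, 0, -0.73, 0, 0, 0, 0, 0, -0.73, 0, 0, 0, 0, 0, -0.73, 0, 0, 0])

```text
time_s: 6.15
tcp_pos: [0.5449, -0.252, 0.2378]
eef_rot: [-0.001, 0.485, 0.875, -0.0]
force: [0.8, 0.0, -1.8]
gripper_width: 0.025
grip_force: 49.4
```

Call:
servo_tool(commands=[0.1, 0.05, 0, 0, 0, 0, 0.22, 0.115, 0, 0, 0, 0, 0.36, 0.19, 0, 0, 0, 0, 0.5, 0.26, 0, 0, 0, 0, 0.6, 0.313, 0, 0, 0, 0, 0.64, 0.334, 0, 0, 0, 0, 0.64, 0.334, 0, 0, 0, 0, 0.64, 0.334, 0.15, 0, 0, 0, 0.64, 0.334, 0.3, 0, 0, 0, 0.64, 0.334, 0.4, 0, 0, 0])

```text
time_s: 7.15
tcp_pos: [0.5272, -0.0376, 0.1162]
eef_rot: [-0.001, 0.485, 0.874, -0.001]
force: [-0.6, 0.7, -0.9]
gripper_width: 0.025
grip_force: 49.4
```

Call:
servo_tool(commands=[0, 0, 0.1, 0, 0, 0, 0, 0, 0.15, 0, 0, 0, 0, 0, 0.15, 0, 0, 0, 0, 0, 0.15, 0, 0, 0, 0, 0, 0.15, 0, 0, 0, 0, 0, 0.15, 0, 0, 0, 0, 0, 0.15, 0, 0, 0, 0, 0, 0.15, 0, 0, 0, 0, 0, 0.15, 0, 0, 0, 0, 0, 0.15, 0, 0, 0])

```text
time_s: 8.15
tcp_pos: [0.5287, -0.0363, 0.0747]
eef_rot: [0.0, 0.485, 0.875, -0.0]
force: [-0.1, -0.7, -1.1]
gripper_width: 0.0252
grip_force: 49.4
```

Call:
servo_tool(commands=[0, 0, 0, 0, 0, 0, 0, 0, 0, 0, 0, 0, 0, 0, 0, 0, 0, 0, 0, 0, 0, 0, 0, 0, 0, 0, 0, 0, 0, 0, 0, 0, -0.1, 0, 0, 0, 0, 0, -0.25, 0, 0, 0, 0, 0, -0.4, 0, 0, 0, 0, 0, -0.55, 0, 0, 0, 0, 0, -0.55, 0, 0, 0], grip=50)

```text
time_s: 9.15
tcp_pos: [0.531, -0.0365, 0.2455]
eef_rot: [0.004, 0.485, 0.875, 0.002]
force: [0.4, -0.1, -1.1]
gripper_width: 0.0497
grip_force: 0.0
```

Run:
```python
from pose import *
from plan import *
pos(); d,o=snap('wrist','w2.png'); d,o=snap('top','t2.png')
W=cloud(load('top')); P=near(W,.449,-.392,.09,.018,.04); print(rect(P),np.percentile(P[:,2],90))
for n in('wrist','top'):
    W=cloud(load(n)); P=near(W,.514,-.043,.068,.03,.09); print(n,len(P), P.mean(0) if len(P) else 0)
plan([(.47,-.30,.24,-22)],[(.44,-.35,.24,-67)],[(.44,-.35,.24,-99)])
```

```text
t9.2 [ 0.531  -0.0365  0.2455] yang 32.0 w 0.0497 f [ 0.4 -0.1 -1.1] j6 0.94
(array([ 476.3, -396.7]), array([ 27.2, 123. ]), 'long 170.8 deg') 0.02941923720478167
wrist 1752 [ 0.52770536 -0.03381286  0.04447135]
top 0 0
(0.47, -0.3, 0.24, -22) -> [-0.64, -0.633, 0.001, 0.003, 0.0, 1.2] rows>=6.3 OUT
(0.44, -0.35, 0.24, -67) -> [-0.192, -0.03, 0.0, 0.0, 0.0, 1.0] rows>=5.2 OUT
(0.44, -0.35, 0.24, -99) -> [0.0, 0.0, 0.0, 0.0, 0.0, 0.711] rows>=3.7
```

Housing is in the drum (wrist depth reads 45 mm). Now to the bushing, using the +81° yaw for a shorter turn.

Run:
```python
from plan import *
plan([(.47,-.26,.24,60)],[(.44,-.36,.24,81)])
```

```text
(0.47, -0.26, 0.24, 60) -> [-0.527, -0.563, 0.001, 0.002, 0.002, -0.622] rows>=4.6 
(0.44, -0.36, 0.24, 81) -> [-0.08, -0.339, 0.0, 0.0, 0.0, -0.467] rows>=2.4
```

Call:
servo_tool(commands=[-0.527, -0.563, 0, 0, 0, -0.622, -0.527, -0.563, 0, 0, 0, -0.622, -0.527, -0.563, 0, 0, 0, -0.622, -0.527, -0.563, 0, 0, 0, -0.622, -0.527, -0.563, 0, 0, 0, -0.622, -0.527, -0.563, 0, 0, 0, -0.622, -0.527, -0.563, 0, 0, 0, -0.622, -0.527, -0.563, 0, 0, 0, -0.622, -0.527, -0.563, 0, 0, 0, -0.622, -0.527, -0.563, 0, 0, 0, -0.622], grip=85)

```text
time_s: 10.25
tcp_pos: [0.4696, -0.259, 0.2395]
eef_rot: [-0.0, 0.258, 0.966, 0.0]
force: [-0.2, 0.6, 0.8]
gripper_width: 0.085
grip_force: 0.0
```

Call:
servo_tool(commands=[-0.08, -0.339, 0, 0, 0, -0.467, -0.08, -0.339, 0, 0, 0, -0.467, -0.08, -0.339, 0, 0, 0, -0.467, -0.08, -0.339, 0, 0, 0, -0.467, -0.08, -0.339, 0, 0, 0, -0.467, -0.08, -0.339, 0, 0, 0, -0.467, -0.08, -0.339, 0, 0, 0, -0.467, -0.08, -0.339, 0, 0, 0, -0.467, -0.08, -0.339, 0, 0, 0, -0.467, -0.08, -0.339, 0, 0, 0, -0.467])

```text
time_s: 11.25
tcp_pos: [0.4393, -0.3598, 0.2397]
eef_rot: [0.0, 0.078, 0.997, -0.0]
force: [0.1, -0.1, 0.5]
gripper_width: 0.085
grip_force: 0.0
```

Run:
```python
from pose import *
from plan import *
pos(); d,o=snap('wrist','w3.png')
W=cloud(load('wrist')); P=near(W,.449,-.392,.05,.018,.04); print(rect(P),np.percentile(P[:,2],90)); print(d['image'][(np.hypot(W[...,0]-.449,W[...,1]+.392)<.03)&(W[...,2]>.018)].mean(0))
r=rect(P); x,y=r[0]/1000; x+=.0005; y-=.0004; g=float(r[2].split()[1])-90
if g<30: g+=0
print(g)
plan([(x,y,.12,g),(x,y,.021,g)],[(x,y,.021,g)],[(x,y,.24,g)],[(.50,-.15,.24,60)],[(.504,-.05,.24,32),(.504,-.05,.12,32)])
```

```text
t11.2 [ 0.4393 -0.3598  0.2397] yang 81.0 w 0.0850 f [ 0.1 -0.1  0.5] j6 -0.53
(array([ 446.8, -392.2]), array([28. , 64.4]), 'long 170.2 deg') 0.028079024815108544
[59.02165605 59.21512739 52.20557325]
80.19999999999999
(np.float64(0.44730000000000003), np.float64(-0.3926), 0.12, 80.19999999999999) -> [-0.043, -0.104, 0.399, -0.0, 0.0, 0.018] rows>=2.5 
(np.float64(0.44730000000000003), np.float64(-0.3926), 0.021, 80.19999999999999) -> [-0.043, -0.104, 0.729, -0.0, 0.0, 0.018] rows>=4.4 
(np.float64(0.44730000000000003), np.float64(-0.3926), 0.021, 80.19999999999999) -> [0.0, 0.0, 0.0, 0.0, 0.0, 0.0] rows>=0.0 
(np.float64(0.44730000000000003), np.float64(-0.3926), 0.24, 80.19999999999999) -> [0.0, 0.0, -0.73, 0.0, 0.0, 0.0] rows>=4.4 
(0.5, -0.15, 0.24, 60) -> [-0.035, 0.827, 0.0, 0.0, 0.0, 0.449] rows>=5.0 
(0.504, -0.05, 0.24, 32) -> [0.155, 0.295, 0.0, 0.0, 0.0, 0.622] rows>=3.3 
(0.504, -0.05, 0.12, 32) -> [0.155, 0.295, 0.4, 0.0, 0.0, 0.622] rows>=3.3
```

Call:
servo_tool(commands=[-0.043, -0.104, 0.25, 0, 0, 0.018, -0.043, -0.104, 0.4, 0, 0, 0.018, -0.043, -0.104, 0.4, 0, 0, 0.018, -0.043, -0.104, 0.5, 0, 0, 0.018, -0.043, -0.104, 0.6, 0, 0, 0.018, -0.043, -0.104, 0.67, 0, 0, 0.018, -0.043, -0.104, 0.71, 0, 0, 0.018, -0.043, -0.104, 0.729, 0, 0, 0.018, -0.043, -0.104, 0.729, 0, 0, 0.018, -0.043, -0.104, 0.729, 0, 0, 0.018])

```text
time_s: 12.3
tcp_pos: [0.4476, -0.3933, 0.0219]
eef_rot: [0.001, 0.085, 0.996, -0.0]
force: [0.3, -0.4, -0.5]
gripper_width: 0.0855
grip_force: 0.0
```

Call:
servo_tool(commands=[0, 0, 0, 0, 0, 0, 0, 0, 0, 0, 0, 0, 0, 0, 0, 0, 0, 0, 0, 0, 0, 0, 0, 0, 0, 0, 0, 0, 0, 0, 0, 0, 0, 0, 0, 0, 0, 0, 0, 0, 0, 0, 0, 0, 0, 0, 0, 0, 0, 0, 0, 0, 0, 0, 0, 0, 0, 0, 0, 0], grip=0, force=50)

```text
time_s: 13.3
tcp_pos: [0.4472, -0.3929, 0.0213]
eef_rot: [0.0, 0.085, 0.996, -0.0]
force: [-1.0, 0.4, 6.2]
gripper_width: 0.0243
grip_force: 48.9
```

Call:
servo_tool(commands=[0, 0, -0.05, 0, 0, 0, 0, 0, -0.13, 0, 0, 0, 0, 0, -0.25, 0, 0, 0, 0, 0, -0.4, 0, 0, 0, 0, 0, -0.55, 0, 0, 0, 0, 0, -0.68, 0, 0, 0, 0, 0, -0.73, 0, 0, 0, 0, 0, -0.73, 0, 0, 0, 0, 0, -0.73, 0, 0, 0, 0, 0, -0.73, 0, 0, 0])

```text
time_s: 14.3
tcp_pos: [0.4467, -0.3924, 0.2383]
eef_rot: [-0.001, 0.085, 0.996, 0.001]
force: [0.4, 0.6, -0.6]
gripper_width: 0.0239
grip_force: 49.2
```

Call:
servo_tool(commands=[-0.005, 0.12, 0, 0, 0, 0.08, -0.01, 0.26, 0, 0, 0, 0.16, -0.02, 0.4, 0, 0, 0, 0.24, -0.025, 0.55, 0, 0, 0, 0.32, -0.03, 0.7, 0, 0, 0, 0.4, -0.035, 0.8, 0, 0, 0, 0.449, -0.035, 0.827, 0, 0, 0, 0.449, -0.035, 0.827, 0, 0, 0, 0.449, -0.035, 0.827, 0, 0, 0, 0.449, -0.035, 0.827, 0, 0, 0, 0.449])

```text
time_s: 15.3
tcp_pos: [0.4993, -0.1512, 0.2395]
eef_rot: [-0.0, 0.259, 0.966, -0.0]
force: [-0.3, 1.1, -0.8]
gripper_width: 0.0243
grip_force: 49.4
```

Run:
```python
from plan import *
pos()
plan([(.495,-.054,.24,32),(.495,-.054,.12,32)],[(.495,-.054,.075,32)])
```

```text
t15.3 [ 0.4993 -0.1512  0.2395] yang 59.9 w 0.0243 f [-0.3  1.1 -0.8] j6 0.23
(0.495, -0.054, 0.24, 32) -> [0.175, 0.273, -0.002, -0.0, -0.001, 0.621] rows>=3.3 
(0.495, -0.054, 0.12, 32) -> [0.175, 0.273, 0.398, -0.0, -0.001, 0.621] rows>=3.3 
(0.495, -0.054, 0.075, 32) -> [0.0, 0.0, 0.15, 0.0, 0.0, 0.0] rows>=0.9
```

Call:
servo_tool(commands=[0.05, 0.09, 0, 0, 0, 0.15, 0.1, 0.16, 0, 0, 0, 0.3, 0.15, 0.23, 0, 0, 0, 0.45, 0.175, 0.273, 0, 0, 0, 0.621, 0.175, 0.273, 0, 0, 0, 0.621, 0.175, 0.273, 0, 0, 0, 0.621, 0.175, 0.273, 0.1, 0, 0, 0.621, 0.175, 0.273, 0.25, 0, 0, 0.621, 0.175, 0.273, 0.35, 0, 0, 0.621, 0.175, 0.273, 0.4, 0, 0, 0.621])

```text
time_s: 16.3
tcp_pos: [0.4937, -0.0542, 0.1172]
eef_rot: [-0.001, 0.483, 0.875, -0.001]
force: [-1.4, 0.9, -0.1]
gripper_width: 0.0237
grip_force: 49.3
```

Call:
servo_tool(commands=[0, 0, 0.1, 0, 0, 0, 0, 0, 0.15, 0, 0, 0, 0, 0, 0.15, 0, 0, 0, 0, 0, 0.15, 0, 0, 0, 0, 0, 0.15, 0, 0, 0, 0, 0, 0.15, 0, 0, 0, 0, 0, 0.15, 0, 0, 0, 0, 0, 0.15, 0, 0, 0, 0, 0, 0.15, 0, 0, 0, 0, 0, 0.15, 0, 0, 0])

```text
time_s: 17.3
tcp_pos: [0.4951, -0.0529, 0.075]
eef_rot: [0.0, 0.484, 0.875, 0.0]
force: [0.7, 0.3, -0.8]
gripper_width: 0.0243
grip_force: 55.2
```

Call:
servo_tool(commands=[0, 0, 0, 0, 0, 0, 0, 0, 0, 0, 0, 0, 0, 0, 0, 0, 0, 0, 0, 0, 0, 0, 0, 0, 0, 0, 0, 0, 0, 0, 0, 0, -0.1, 0, 0, 0, 0, 0, -0.25, 0, 0, 0, 0, 0, -0.4, 0, 0, 0, 0, 0, -0.55, 0, 0, 0, 0, 0, -0.55, 0, 0, 0], grip=50)

```text
time_s: 18.3
tcp_pos: [0.4974, -0.0532, 0.2456]
eef_rot: [0.004, 0.484, 0.875, 0.002]
force: [-0.2, 0.6, -1.1]
gripper_width: 0.0497
grip_force: 0.0
```

Run:
```python
from pose import *
from plan import *
pos(); d,o=snap('wrist','w4.png')
W=cloud(load('wrist')); P=near(W,.514,-.043,.066,.022,.09); print(len(P),P.mean(0),P[:,2].max())
R=near(W,.514,-.043,.09,.100,.108); print('rim',circ(R[:,:2]),len(R))
L=near(W,.514,-.043,.1,.115,.14); 
for s in(1,-1):
        q=L[(L[:,0]-.514)*s>0.04]
        if len(q)>5: print('lug',s,rect(q),q[:,2].max(),len(q))
plan([(.49,.10,.24,30)],[(.42,.20,.24,26.6)])
```

```text
t18.3 [ 0.4974 -0.0532  0.2456] yang 32.1 w 0.0497 f [-0.2  0.6 -1.1] j6 0.90
3647 [ 0.51060564 -0.04241701  0.042796  ] 0.047665552331987465
rim [ 0.51324369 -0.0409542   0.07534168] 3493
lug 1 (array([591.4, -22.4]), array([ 6.7, 36.3]), 'long 102.4 deg') 0.13381349601440745 804
lug -1 (array([435.2, -60. ]), array([ 5.4, 36.1]), 'long 103.7 deg') 0.13427100693222865 559
(0.49, 0.1, 0.24, 30) -> [0.444, 0.252, 0.008, 0.005, 0.004, 0.046] rows>=3.1 
(0.42, 0.2, 0.24, 26.6) -> [0.405, -0.035, 0.0, 0.0, 0.0, 0.076] rows>=2.4
```

View pics/w4.png

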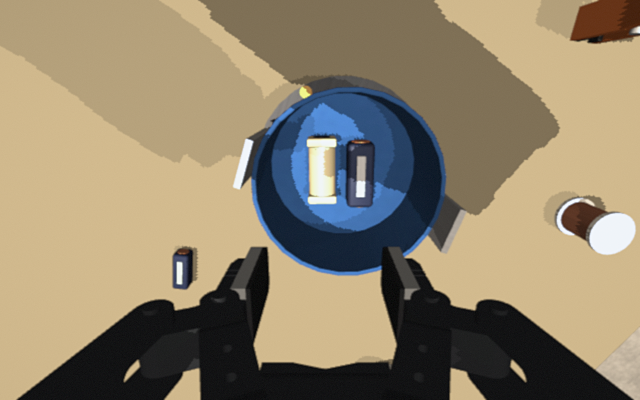

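Both parts lie flat in the drum: cream at (322,170), housing at (360,172). Drum centre is (513.3,-41.1) and yaw 13.5° from the wrist. Next, the cover.

Call:
servo_tool(commands=[0.444, 0.252, 0.01, 0, 0, 0.046, 0.444, 0.252, 0.01, 0, 0, 0.046, 0.444, 0.252, 0.01, 0, 0, 0.046, 0.444, 0.252, 0.01, 0, 0, 0.046, 0.444, 0.252, 0.01, 0, 0, 0.046, 0.444, 0.252, 0.01, 0, 0, 0.046, 0.444, 0.252, 0.01, 0, 0, 0.046, 0.444, 0.252, 0.01, 0, 0, 0.046, 0.444, 0.252, 0.01, 0, 0, 0.046, 0.444, 0.252, 0.01, 0, 0, 0.046], grip=60)

```text
time_s: 19.35
tcp_pos: [0.4886, 0.0996, 0.2369]
eef_rot: [0.0, 0.5, 0.866, 0.0]
force: [-0.3, -0.3, -0.2]
gripper_width: 0.0604
grip_force: 0.0
```

Call:
servo_tool(commands=[0.405, -0.035, 0, 0, 0, 0.076, 0.405, -0.035, 0, 0, 0, 0.076, 0.405, -0.035, 0, 0, 0, 0.076, 0.405, -0.035, 0, 0, 0, 0.076, 0.405, -0.035, 0, 0, 0, 0.076, 0.405, -0.035, 0, 0, 0, 0.076, 0.405, -0.035, 0, 0, 0, 0.076, 0.405, -0.035, 0, 0, 0, 0.076, 0.405, -0.035, 0, 0, 0, 0.076, 0.405, -0.035, 0, 0, 0, 0.076])

```text
time_s: 20.35
tcp_pos: [0.4188, 0.1998, 0.2369]
eef_rot: [-0.0, 0.526, 0.851, -0.0]
force: [0.1, -0.3, 0.3]
gripper_width: 0.06
grip_force: 0.0
```

```bash
cat > cover.py <<'E'
from pose import *
from plan import *
def cov(W,x,y):
    C=near(W,x,y,.11,.01,.018); r=circ(C[:,:2]); 
    B=near(W,x,y,.05,.036,.055); print('bar',rect(B),np.percentile(B[:,2],90),'discmean',C[:,:2].mean(0).round(4),len(C))
    T=near(W,x,y,.1,.026,.045);T=T[np.hypot(*(T[:,:2]-[x,y]).T)>.06]
    m=[T[(T[:,1]-y)*s>0].mean(0) for s in(1,-1)]; print('tabs',np.round(m,4),'mid',np.mean(m,0).round(4),'ang',np.degrees(np.arctan2(*(m[0]-m[1])[[1,0]])))
E
python3 - <<'E'
from cover import *
pos(); snap('wrist','w5.png'); cov(cloud(load('wrist')),.4365,.2475)
E
```

```text
t20.4 [0.4188 0.1998 0.2369] yang 26.5 w 0.0600 f [ 0.1 -0.3  0.3] j6 1.55
bar (array([436.2, 249.3]), array([14.2, 59.5]), 'long 116.4 deg') 0.04671628909524252 discmean [0.4346 0.2523] 17019
tabs [[0.4045 0.3137 0.0352]
 [0.4679 0.1848 0.0343]] mid [0.4362 0.2492 0.0348] ang 116.21350405465837
```

Run:
```python
from plan import *
x,y,g=.4363,.2485,26.4
plan([(x,y,.12,g),(x,y,.036,g)],[(x,y,.036,g)],[(x,y,.21,g)],[(.48,.10,.21,65)],[(.514,-.0418,.21,103.5)])
```

```text
(0.4363, 0.2485, 0.12, 26.4) -> [0.119, 0.125, 0.39, -0.0, 0.0, 0.003] rows>=2.6 
(0.4363, 0.2485, 0.036, 26.4) -> [0.119, 0.125, 0.67, -0.0, 0.0, 0.003] rows>=4.1 
(0.4363, 0.2485, 0.036, 26.4) -> [0.0, 0.0, 0.0, 0.0, 0.0, 0.0] rows>=0.0 
(0.4363, 0.2485, 0.21, 26.4) -> [0.0, 0.0, -0.58, 0.0, 0.0, 0.0] rows>=3.5 
(0.48, 0.1, 0.21, 65) -> [-0.508, -0.09, 0.0, 0.0, 0.0, -0.858] rows>=4.5 
(0.514, -0.0418, 0.21, 103.5) -> [-0.302, -0.38, 0.0, 0.0, 0.0, -0.856] rows>=4.5
```

Call:
servo_tool(commands=[0.119, 0.125, 0.2, 0, 0, 0, 0.119, 0.125, 0.35, 0, 0, 0, 0.119, 0.125, 0.39, 0, 0, 0, 0.119, 0.125, 0.47, 0, 0, 0, 0.119, 0.125, 0.55, 0, 0, 0, 0.119, 0.125, 0.61, 0, 0, 0, 0.119, 0.125, 0.65, 0, 0, 0, 0.119, 0.125, 0.67, 0, 0, 0, 0.119, 0.125, 0.67, 0, 0, 0, 0.119, 0.125, 0.67, 0, 0, 0])

```text
time_s: 21.4
tcp_pos: [0.4367, 0.2489, 0.0366]
eef_rot: [0.0, 0.526, 0.851, 0.0]
force: [0.5, 0.4, 0.2]
gripper_width: 0.0601
grip_force: 0.0
```

Call:
servo_tool(commands=[0, 0, 0, 0, 0, 0, 0, 0, 0, 0, 0, 0, 0, 0, 0, 0, 0, 0, 0, 0, 0, 0, 0, 0, 0, 0, 0, 0, 0, 0, 0, 0, 0, 0, 0, 0, 0, 0, 0, 0, 0, 0, 0, 0, 0, 0, 0, 0, 0, 0, 0, 0, 0, 0, 0, 0, 0, 0, 0, 0], grip=0, force=70)

```text
time_s: 22.4
tcp_pos: [0.4366, 0.2489, 0.0365]
eef_rot: [0.0, 0.526, 0.851, 0.0]
force: [-1.6, -0.3, 6.8]
gripper_width: 0.0126
grip_force: 69.7
```

Call:
servo_tool(commands=[0, 0, -0.04, 0, 0, 0, 0, 0, -0.1, 0, 0, 0, 0, 0, -0.2, 0, 0, 0, 0, 0, -0.3, 0, 0, 0, 0, 0, -0.4, 0, 0, 0, 0, 0, -0.5, 0, 0, 0, 0, 0, -0.56, 0, 0, 0, 0, 0, -0.58, 0, 0, 0, 0, 0, -0.58, 0, 0, 0, 0, 0, -0.58, 0, 0, 0])

```text
time_s: 23.4
tcp_pos: [0.4358, 0.2485, 0.209]
eef_rot: [-0.0, 0.526, 0.851, -0.001]
force: [-0.2, -0.2, -3.0]
gripper_width: 0.0129
grip_force: 68.8
```

Call:
servo_tool(commands=[-0.05, -0.01, 0, 0, 0, -0.1, -0.12, -0.02, 0, 0, 0, -0.2, -0.2, -0.035, 0, 0, 0, -0.33, -0.28, -0.05, 0, 0, 0, -0.46, -0.36, -0.065, 0, 0, 0, -0.6, -0.44, -0.078, 0, 0, 0, -0.74, -0.49, -0.087, 0, 0, 0, -0.83, -0.508, -0.09, 0, 0, 0, -0.858, -0.508, -0.09, 0, 0, 0, -0.858, -0.508, -0.09, 0, 0, 0, -0.858])

```text
time_s: 24.4
tcp_pos: [0.4798, 0.1004, 0.2091]
eef_rot: [-0.001, 0.215, 0.977, -0.0]
force: [0.4, 0.5, -3.3]
gripper_width: 0.013
grip_force: 68.6
```

Call:
servo_tool(commands=[-0.03, -0.04, 0, 0, 0, -0.1, -0.07, -0.09, 0, 0, 0, -0.2, -0.12, -0.15, 0, 0, 0, -0.33, -0.165, -0.21, 0, 0, 0, -0.46, -0.21, -0.27, 0, 0, 0, -0.6, -0.26, -0.33, 0, 0, 0, -0.74, -0.29, -0.365, 0, 0, 0, -0.83, -0.302, -0.38, 0, 0, 0, -0.856, -0.302, -0.38, 0, 0, 0, -0.856, -0.302, -0.38, 0, 0, 0, -0.856])

```text
time_s: 25.4
tcp_pos: [0.5144, -0.0406, 0.2096]
eef_rot: [-0.0, -0.119, 0.993, 0.0]
force: [0.3, 0.3, -2.8]
gripper_width: 0.0127
grip_force: 68.7
```

Run:
```python
from cover import *
pos(); snap('wrist','w6.png'); snap('top','t6.png')
for n in('wrist','top'):
    W=cloud(load(n)); z=.174;x,y=.514,-.042
    B=near(W,x,y,.05,z+.036,z+.055); print(n,'bar',rect(B) if len(B)>5 else 0)
    T=near(W,x,y,.1,z+.024,z+.042);T=T[np.hypot(*(T[:,:2]-[x,y]).T)>.06]
    for s in (1,-1):
        q=T[(T[:,0]-x)*s>0]; print('tab',q.mean(0).round(4),len(q))
    L=near(W,x,y,.1,.115,.14)
    for s in(1,-1):
        q=L[(L[:,0]-x)*s>0.04]
        if len(q)>5: print('lug',s,rect(q),q[:,2].max(),len(q))
plan([(.514,-.042,.145,103.5),(.514,-.042,.132,103.5)])
```

```text
t25.4 [ 0.5144 -0.0406  0.2096] yang 103.7 w 0.0127 f [ 0.3  0.3 -2.8] j6 -0.32
wrist bar (array([514.2, -41.9]), array([37.6, 59.9]), 'long 172.6 deg')
tab [nan nan nan] 0
tab [ 0.4444 -0.0563  0.2091] 1286
lug -1 (array([435.3, -60.1]), array([ 5. , 35.7]), 'long 103.6 deg') 0.1340347194823901 705
top bar 0
tab [nan nan nan] 0
tab [nan nan nan] 0
(0.514, -0.042, 0.145, 103.5) -> [0.003, -0.005, 0.216, 0.0, -0.0, 0.004] rows>=1.3 
(0.514, -0.042, 0.132, 103.5) -> [0.003, -0.005, 0.259, 0.0, -0.0, 0.004] rows>=1.6 <stdin>:8: RuntimeWarning: Mean of empty slice.
  ret = um.true_divide(
```

Call:
servo_tool(commands=[0.001, -0.005, 0.04, 0, 0, 0.004, 0.001, -0.005, 0.08, 0, 0, 0.004, 0.001, -0.005, 0.12, 0, 0, 0.004, 0.001, -0.005, 0.16, 0, 0, 0.004, 0.001, -0.005, 0.19, 0, 0, 0.004, 0.001, -0.005, 0.21, 0, 0, 0.004, 0.001, -0.005, 0.22, 0, 0, 0.004, 0.001, -0.005, 0.23, 0, 0, 0.004, 0.001, -0.005, 0.235, 0, 0, 0.004, 0.001, -0.005, 0.24, 0, 0, 0.004])

```text
time_s: 26.5
tcp_pos: [0.5149, -0.0427, 0.1381]
eef_rot: [0.0, -0.118, 0.993, -0.0]
force: [-0.5, -0.1, -3.1]
gripper_width: 0.0127
grip_force: 68.7
```

Call:
servo_tool(commands=[0.003, 0, 0.003, 0, 0, 0, 0.003, 0, 0.006, 0, 0, 0, 0.003, 0, 0.009, 0, 0, 0, 0.003, 0, 0.012, 0, 0, 0, 0.003, 0, 0.015, 0, 0, 0, 0.003, 0, 0.018, 0, 0, 0, 0.003, 0, 0.02, 0, 0, 0, 0.003, 0, 0.022, 0, 0, 0, 0.003, 0, 0.022, 0, 0, 0, 0.003, 0, 0.022, 0, 0, 0])

```text
time_s: 27.5
tcp_pos: [0.5139, -0.0429, 0.1324]
eef_rot: [0.0, -0.118, 0.993, -0.0]
force: [-8.1, 0.5, 16.7]
gripper_width: 0.0128
grip_force: 71.8
```

TCP is at 0.1324 against the expected 0.1325 for a seated cover, with contact force. I'll release, lift and check.

Call:
servo_tool(commands=[0, 0, 0, 0, 0, 0, 0, 0, 0, 0, 0, 0, 0, 0, 0, 0, 0, 0, 0, 0, 0, 0, 0, 0, 0, 0, 0, 0, 0, 0, 0, 0, -0.05, 0, 0, 0, 0, 0, -0.15, 0, 0, 0, 0, 0, -0.28, 0, 0, 0, 0, 0, -0.4, 0, 0, 0, 0, 0, -0.4, 0, 0, 0], grip=50)

```text
time_s: 28.5
tcp_pos: [0.5156, -0.043, 0.2558]
eef_rot: [0.003, -0.118, 0.993, -0.001]
force: [-0.0, -0.1, -0.8]
gripper_width: 0.0498
grip_force: 0.0
```

Call:
servo_tool(commands=[-0.1, 0.3, -0.1, 0, 0, 0.3, -0.2, 0.6, -0.1, 0, 0, 0.5, -0.2, 0.7, -0.1, 0, 0, 0.7, -0.2, 0.7, -0.1, 0, 0, 0.9, -0.2, 0.7, -0.1, 0, 0, 1, -0.2, 0.7, -0.1, 0, 0, 1, -0.2, 0.7, -0.1, 0, 0, 1, -0.2, 0.7, -0.1, 0, 0, 1, -0.2, 0.7, -0.1, 0, 0, 1, -0.2, 0.7, -0.1, 0, 0, 1])

```text
time_s: 29.5
tcp_pos: [0.5232, 0.1746, 0.2813]
eef_rot: [0.0, 0.271, 0.963, -0.0]
force: [0.4, -0.5, -0.5]
gripper_width: 0.0498
grip_force: 0.0
```

```bash
cat > seat.py <<'E'
from cover import *
def seat(n):
    W=cloud(load(n)); x,y=.514,-.042; print(n)
    C=near(W,x,y,.066,.10,.122); 
    if len(C)>30:
        A=np.c_[C[:,:2]-[x,y],np.ones(len(C))];A=A[abs(C[:,2]-np.median(C[:,2]))<.004];z=C[abs(C[:,2]-np.median(C[:,2]))<.004,2]
        s=np.linalg.lstsq(A,z,rcond=None)[0];print('disc tilt deg',np.degrees(s[:2]).round(2),'z',s[2].round(4))
    e=np.array([np.cos(.2363),np.sin(.2363)])
    L=near(W,x,y,.1,.126,.14); q=L[:,:2]-[x,y]; a=q@e; b=q@[-e[1],e[0]]
    for s in(1,-1):
        m=(a*s>.062)&(a*s<.09); h=np.histogram(a[m]*s*1000,np.arange(64,90,2)); print('side',s,h[0],'y range',b[m&(a*s<.0765)].min().round(4) if m.any() else 0,b[m&(a*s<.0765)].max().round(4) if m.any() else 0, 'lug y',b[m&(a*s>.0785)].min().round(4),b[m&(a*s>.0785)].max().round(4))
E
python3 - <<'E'
from seat import *
pos(); snap('wrist','w7.png'); snap('top','t7.png'); snap('scene','s7.png')
for n in('wrist','top','scene'):
    try: seat(n)
    except Exception as e: print(e)
W=cloud(load('top'))
for nm,x,y in(('c1',.643,.199),('c2',.614,.311)):
    P=near(W,x,y,.06,.1,.115); print(nm,rect(P))
a=load('top')['image'][170:320,230:430,::-1];b=load('scene')['image'][120:240,250:410,::-1]
cv2.imwrite('pics/c7.png',np.vstack([cv2.resize(a,(400,300),interpolation=3),cv2.resize(b,(400,300),interpolation=3)]))
E
```

```text
t29.5 [0.5232 0.1746 0.2813] yang 58.5 w 0.0498 f [ 0.4 -0.5 -0.5] j6 0.87
wrist
disc tilt deg [ 0.07 -0.05] z 0.1101
zero-size array to reduction operation minimum which has no identity
top
disc tilt deg [ 0.07 -0.08] z 0.1098
side 1 [ 0  0  1 13 12 10  8 16 13  5  0  0] y range -0.0148 0.0126 lug y -0.0164 0.0176
side -1 [ 0  0  2 14 14  4  0 12 16 11  0  0] y range -0.0151 0.0138 lug y -0.0177 0.0161
scene
disc tilt deg [0.08 0.01] z 0.1096
side 1 [ 0  0  0  5  5 11  5  4  7 18  4  0] y range -0.017 0.0123 lug y -0.019 0.0163
side -1 [ 2  4  7  8  6  4  6 10  5  3  1  0] y range -0.0188 0.0132 lug y -0.0192 0.0161
c1 (array([642.8, 199.1]), array([48.7, 29.8]), 'long 25.5 deg')
c2 (array([0., 0.]), array([0., 0.]), 'long 0.0 deg')
```

View pics/c7.png

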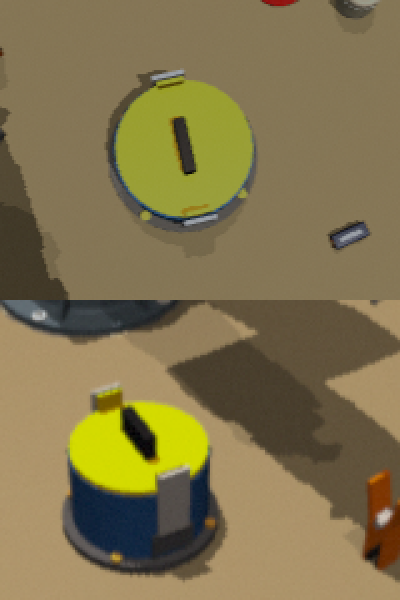

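Cover is seated: disc top at 110 mm, tilt under 0.1°, tabs inside the lugs at both ends. Now clip 1.

Run:
```python
from plan import *
plan([(.66,.158,.25,25.5)])
```

```text
(0.66, 0.158, 0.25, 25.5) -> [-0.419, 0.19, 0.105, 0.0, -0.0, 0.734] rows>=3.8
```

Call:
servo_tool(commands=[-0.419, 0.19, 0.105, 0, 0, 0.734, -0.419, 0.19, 0.105, 0, 0, 0.734, -0.419, 0.19, 0.105, 0, 0, 0.734, -0.419, 0.19, 0.105, 0, 0, 0.734, -0.419, 0.19, 0.105, 0, 0, 0.734, -0.419, 0.19, 0.105, 0, 0, 0.734, -0.419, 0.19, 0.105, 0, 0, 0.734, -0.419, 0.19, 0.105, 0, 0, 0.734, -0.419, 0.19, 0.105, 0, 0, 0.734, -0.419, 0.19, 0.105, 0, 0, 0.734], grip=75)

```text
time_s: 30.65
tcp_pos: [0.6598, 0.1584, 0.2503]
eef_rot: [0.0, 0.533, 0.846, 0.0]
force: [0.1, -0.3, 0.5]
gripper_width: 0.075
grip_force: 0.0
```

```bash
cat > clip.py <<'E'
from pose import *
from plan import *
def clip(n,x,y):
    W=cloud(load(n))
    for a,b in((.1,.115),(.075,.1),(.06,.075),(.02,.05)):
        P=near(W,x,y,.045,a,b)
        if len(P)>8: print(n,a,rect(P),P[:,2].max().round(4),len(P))
E
python3 - <<'E'
from clip import *
pos(); snap('wrist','w8.png'); snap('top');clip('wrist',.643,.2);clip('top',.643,.2); snap('scene'); clip('scene',.643,.2)
E
```

```text
t30.6 [0.6598 0.1584 0.2503] yang 25.5 w 0.0750 f [ 0.1 -0.3  0.5] j6 1.36
wrist 0.1 (array([642.5, 200.4]), array([48.1, 30.1]), 'long 25.3 deg') 0.1095 820
wrist 0.075 (array([643.2, 200.8]), array([41.3, 30.2]), 'long 25.3 deg') 0.1 631
wrist 0.06 (array([642.1, 200.2]), array([27.2, 33.9]), 'long 115.7 deg') 0.0749 859
wrist 0.02 (array([645.3, 209. ]), array([21.2, 36.5]), 'long 151.5 deg') 0.05 23
scene 0.1 (array([643.9, 198.3]), array([48.6, 30.5]), 'long 25.2 deg') 0.1088 67
scene 0.075 (array([643.4, 198. ]), array([44.7, 30.6]), 'long 26.1 deg') 0.1 118
scene 0.06 (array([644. , 198.7]), array([34.1, 34. ]), 'long 27.7 deg') 0.0748 94
scene 0.02 (array([644.2, 198.5]), array([28.4, 34. ]), 'long 113.9 deg') 0.0498 104
```

View pics/w8.png

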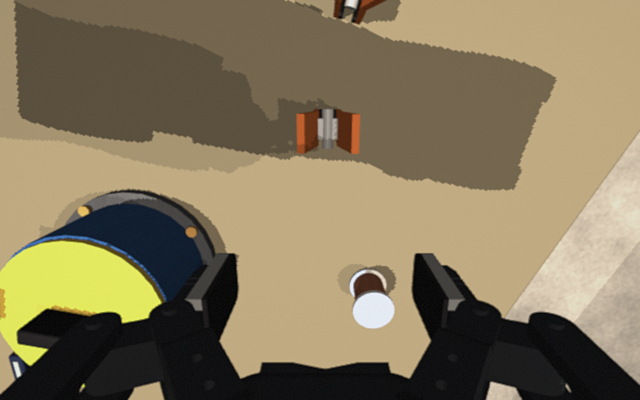

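Clip 1 is centred at pixel (328,130), with plates along 25.3° and its top at 109 mm. Descend and squeeze.

Run:
```python
from plan import *
x,y,g=.6427,.1995,25.3
plan([(x,y,.25,g),(x,y,.09,g)],[(x,y,.09,g)],[(x,y,.25,g)],[(.62,.09,.26,19)],[(.5882,-.0243,.26,13.6)],[(.5882,-.0243,.204,13.6)])
```

```text
(0.6427, 0.1995, 0.25, 25.3) -> [0.149, 0.007, -0.0, 0.0, 0.0, 0.005] rows>=0.9 
(0.6427, 0.1995, 0.09, 25.3) -> [0.149, 0.007, 0.533, 0.0, 0.0, 0.005] rows>=3.3 
(0.6427, 0.1995, 0.09, 25.3) -> [0.0, 0.0, 0.0, 0.0, 0.0, 0.0] rows>=0.0 
(0.6427, 0.1995, 0.25, 25.3) -> [0.0, 0.0, -0.533, 0.0, 0.0, 0.0] rows>=3.2 
(0.62, 0.09, 0.26, 19) -> [-0.298, -0.224, -0.033, 0.0, 0.0, 0.14] rows>=2.2 
(0.5882, -0.0243, 0.26, 13.6) -> [-0.326, -0.224, 0.0, 0.0, 0.0, 0.12] rows>=2.4 
(0.5882, -0.0243, 0.204, 13.6) -> [0.0, 0.0, 0.187, 0.0, 0.0, 0.0] rows>=1.1
```

Call:
servo_tool(commands=[0.149, 0.007, 0, 0, 0, 0.005, 0.149, 0.007, 0, 0, 0, 0.005, 0.149, 0.007, 0.1, 0, 0, 0.005, 0.149, 0.007, 0.2, 0, 0, 0.005, 0.149, 0.007, 0.32, 0, 0, 0.005, 0.149, 0.007, 0.42, 0, 0, 0.005, 0.149, 0.007, 0.5, 0, 0, 0.005, 0.149, 0.007, 0.533, 0, 0, 0.005, 0.149, 0.007, 0.533, 0, 0, 0.005, 0.149, 0.007, 0.533, 0, 0, 0.005])

```text
time_s: 31.8
tcp_pos: [0.6433, 0.1997, 0.0912]
eef_rot: [0.0, 0.535, 0.845, 0.001]
force: [-0.4, 1.2, 0.1]
gripper_width: 0.0751
grip_force: 0.0
```

Call:
servo_tool(commands=[0, 0, 0, 0, 0, 0, 0, 0, 0, 0, 0, 0, 0, 0, 0, 0, 0, 0, 0, 0, 0, 0, 0, 0, 0, 0, 0, 0, 0, 0, 0, 0, 0, 0, 0, 0, 0, 0, 0, 0, 0, 0, 0, 0, 0, 0, 0, 0, 0, 0, 0, 0, 0, 0, 0, 0, 0, 0, 0, 0], grip=0, force=45)

```text
time_s: 32.8
tcp_pos: [0.6416, 0.1988, 0.0926]
eef_rot: [0.0, 0.535, 0.845, -0.001]
force: [-20.0, -9.8, 35.7]
gripper_width: 0.0294
grip_force: 43.6
```

Call:
servo_tool(commands=[0, 0, -0.03, 0, 0, 0, 0, 0, -0.08, 0, 0, 0, 0, 0, -0.16, 0, 0, 0, 0, 0, -0.26, 0, 0, 0, 0, 0, -0.36, 0, 0, 0, 0, 0, -0.46, 0, 0, 0, 0, 0, -0.52, 0, 0, 0, 0, 0, -0.533, 0, 0, 0, 0, 0, -0.533, 0, 0, 0, 0, 0, -0.533, 0, 0, 0])

```text
time_s: 33.8
tcp_pos: [0.6424, 0.1995, 0.2485]
eef_rot: [-0.001, 0.535, 0.845, -0.001]
force: [-1.0, -0.2, -1.6]
gripper_width: 0.0262
grip_force: 51.5
```

Run:
```python
from plan import *
pos(); snap('wrist','w9.png'); snap('scene','s9.png')
W=load('wrist')['image'][:,:,::-1]; s=load('scene')['image'][40:240,300:500,::-1]
cv2.imwrite('pics/c9.png',np.hstack([cv2.resize(W,(480,300)),cv2.resize(s,(300,300))]))
P=cloud(load('scene'));m=(np.hypot(P[...,0]-.643,P[...,1]-.2)<.04)&(P[...,2]>.1)
im=load('scene')['image'].astype(int);m&=(im[...,0]-im[...,2]>50);q=P[m];print(len(q),q[:,2].min(),q[:,2].max(),np.histogram(q[:,2],10))
```

```text
t33.8 [0.6424 0.1995 0.2485] yang 25.3 w 0.0262 f [-1.  -0.2 -1.6] j6 1.43
502 0.15646854621104056 0.2665714489161347 (array([43, 54, 58, 56, 50, 47, 44, 44, 49, 57]), array([0.15646855, 0.16747884, 0.17848913, 0.18949942, 0.20050971,
       0.21152   , 0.22253029, 0.23354058, 0.24455087, 0.25556116,
       0.26657145]))
```

View pics/c9.png

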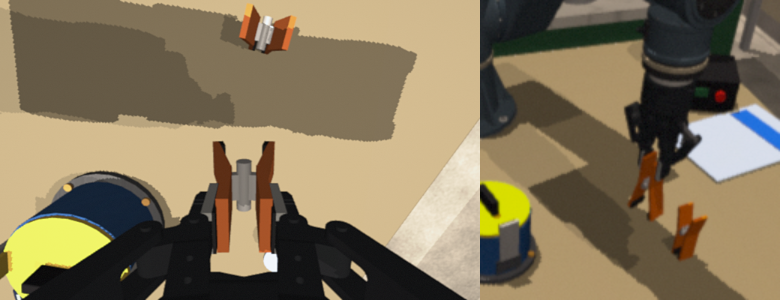

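Clip 1 is held open between the fingers (left image, around (243,195)). I'll check its tip height and uprightness in the tool frame.

```bash
cat > held.py <<'E'
from plan import *
def held(n):
    o=env.get_obs();R=tool(o);P=cloud(load(n));im=load(n)['image'].astype(int)
    Q=(P-o['tcp_pos'])@R
    m=(im[...,0]-im[...,2]>30)&(im[...,0]>1.5*im[...,1])&(np.abs(Q[...,0])<.045)&(np.abs(Q[...,1])<.045)&(Q[...,2]>-.04)&(Q[...,2]<.105)
    q=Q[m]*1000; print(n,len(q),'z',np.percentile(q[:,2],[0,1,99,100]).round(1))
    for a in range(-20,100,15):
        s=q[(q[:,2]>a)&(q[:,2]<a+15)]
        if len(s)>4: print(a,len(s),'x',np.percentile(s[:,0],[2,98]).round(1),'y',np.percentile(s[:,1],[2,98]).round(1))
E
python3 -c "
from held import *
held('wrist');held('scene')
plan([(.62,.09,.26,19)],[(.5882,-.0243,.26,13.6)],[(.5882,-.0243,.23,13.6)])"
```

```text
wrist 5411 z [-20.5 -16.   85.1  90.6]
-20 2882 x [-12.8  16.4] y [-12.9  13.4]
-5 672 x [-6.7 16.6] y [-13.   13.6]
10 476 x [-5.6 16.6] y [-13.1  13.6]
25 248 x [12.4 16.5] y [-14.6  15. ]
40 337 x [ 0.  16.4] y [-18.2  18.5]
55 395 x [-9.1 16.4] y [-21.6  22. ]
70 344 x [-10.9  16.3] y [-24.8  25.3]
85 55 x [-8.1 16.4] y [-25.1  26.1]
scene 505 z [-19.2 -16.5  89.1  92. ]
-20 72 x [-16.7  13.2] y [-13.5  13.9]
-5 64 x [-17.1  14.4] y [-13.2  14.9]
10 64 x [-16.6   4.1] y [-12.4  16.1]
25 67 x [-17.   13.8] y [-13.6  15.3]
40 68 x [-17.4  13.7] y [-15.7  19. ]
55 73 x [-16.1  13.1] y [-19.3  22.4]
70 77 x [-16.7  11.8] y [-22.7  26.4]
85 20 x [-17.1  11.6] y [-25.9  27.9]
(0.62, 0.09, 0.26, 19) -> [-0.298, -0.223, -0.038, -0.002, -0.0, 0.139] rows>=2.2 
(0.5882, -0.0243, 0.26, 13.6) -> [-0.326, -0.224, 0.0, 0.0, 0.0, 0.12] rows>=2.4 
(0.5882, -0.0243, 0.23, 13.6) -> [0.0, 0.0, 0.1, 0.0, 0.0, 0.0] rows>=0.6
```

Call:
servo_tool(commands=[-0.05, -0.04, -0.02, 0, 0, 0.03, -0.12, -0.09, -0.035, 0, 0, 0.06, -0.19, -0.14, -0.035, 0, 0, 0.1, -0.26, -0.2, -0.035, 0, 0, 0.13, -0.298, -0.223, -0.035, 0, 0, 0.14, -0.298, -0.223, -0.035, 0, 0, 0.14, -0.298, -0.223, -0.035, 0, 0, 0.14, -0.298, -0.223, -0.035, 0, 0, 0.14, -0.298, -0.223, -0.035, 0, 0, 0.14, -0.298, -0.223, -0.035, 0, 0, 0.14])

```text
time_s: 34.9
tcp_pos: [0.6204, 0.0908, 0.2601]
eef_rot: [-0.0, 0.581, 0.814, -0.0]
force: [0.3, 0.6, -0.8]
gripper_width: 0.0265
grip_force: 51.4
```

Call:
servo_tool(commands=[-0.05, -0.035, 0, 0, 0, 0.02, -0.12, -0.08, 0, 0, 0, 0.05, -0.19, -0.13, 0, 0, 0, 0.08, -0.26, -0.18, 0, 0, 0, 0.1, -0.31, -0.215, 0, 0, 0, 0.12, -0.326, -0.224, 0, 0, 0, 0.12, -0.326, -0.224, 0, 0, 0, 0.12, -0.326, -0.224, 0, 0, 0, 0.12, -0.326, -0.224, 0, 0, 0, 0.12, -0.326, -0.224, 0, 0, 0, 0.12])

```text
time_s: 35.9
tcp_pos: [0.5887, -0.0235, 0.2602]
eef_rot: [-0.0, 0.618, 0.786, -0.0]
force: [0.8, 0.9, -0.3]
gripper_width: 0.0262
grip_force: 51.5
```

Run:
```python
from held import *
from seat import seat
pos(); snap('wrist'); held('wrist')
P=cloud(load('wrist'));o=env.get_obs();R=tool(o);Q=(P-o['tcp_pos'])@R*1000
z=P[...,2]
m=(z>.122)&(z<.14)&(abs(Q[...,0])<40)&(abs(Q[...,1])<30);q=Q[m];w=P[m]
if len(q): print('lug/tab in tool: x',np.percentile(q[:,0],[1,99]),'y',np.percentile(q[:,1],[0,2,50,98,100]),'z',w[:,2].max(),len(q))
plan([(.5882,-.0243,.205,13.6)])
```

```text
t35.9 [ 0.5887 -0.0235  0.2602] yang 13.6 w 0.0262 f [ 0.8  0.9 -0.3] j6 1.29
wrist 5450 z [-32.8 -25.5  84.6  89.7]
-20 2866 x [-12.8  16.6] y [-13.2  13.1]
-5 688 x [-6.4 16.7] y [-13.2  13.4]
10 472 x [-5.7 16.7] y [-13.3  13.3]
25 240 x [12.8 16.6] y [-15.   14.6]
40 329 x [-0.1 16.6] y [-18.5  18.4]
55 392 x [-8.9 16.5] y [-21.8  21.6]
70 340 x [-10.5  16.5] y [-25.  25.]
85 52 x [-8.2 16.5] y [-25.2  25.9]
lug/tab in tool: x [-12.0146056   18.59095988] y [-6.63607274 -6.56601826  1.03205346  5.61790555  5.68356392] z 0.13375974883575084 543
(0.5882, -0.0243, 0.205, 13.6) -> [-0.002, -0.002, 0.184, -0.0, -0.0, 0.0] rows>=1.1
```

Call:
servo_tool(commands=[-0.001, -0.002, 0.03, 0, 0, 0, -0.001, -0.002, 0.06, 0, 0, 0, -0.001, -0.002, 0.09, 0, 0, 0, -0.001, -0.002, 0.115, 0, 0, 0, -0.001, -0.002, 0.14, 0, 0, 0, -0.001, -0.002, 0.16, 0, 0, 0, -0.001, -0.002, 0.175, 0, 0, 0, -0.001, -0.002, 0.183, 0, 0, 0, -0.001, -0.002, 0.183, 0, 0, 0, -0.001, -0.002, 0.183, 0, 0, 0])

```text
time_s: 36.95
tcp_pos: [0.5882, -0.0247, 0.2057]
eef_rot: [0.0, 0.619, 0.786, 0.0]
force: [-0.2, 0.6, -0.0]
gripper_width: 0.0263
grip_force: 51.5
```

Free of contact and at depth. Open gradually (46 → 60), then lift.

Call:
servo_tool(commands=[0, 0, 0, 0, 0, 0, 0, 0, 0, 0, 0, 0, 0, 0, 0, 0, 0, 0, 0, 0, 0, 0, 0, 0, 0, 0, 0, 0, 0, 0, 0, 0, 0, 0, 0, 0, 0, 0, 0, 0, 0, 0, 0, 0, 0, 0, 0, 0, 0, 0, 0, 0, 0, 0, 0, 0, 0, 0, 0, 0], grip=65)

```text
time_s: 37.95
tcp_pos: [0.5881, -0.0246, 0.2054]
eef_rot: [0.0, 0.619, 0.786, -0.0]
force: [-0.2, 0.3, -1.6]
gripper_width: 0.0651
grip_force: 0.0
```

Call:
servo_tool(commands=[0, 0, -0.05, 0, 0, 0, 0, 0, -0.12, 0, 0, 0, 0, 0, -0.2, 0, 0, 0, 0, 0, -0.3, 0, 0, 0, 0, 0, -0.3, 0, 0, 0, 0, 0, -0.3, 0, 0, 0, 0, 0, -0.3, 0, 0, 0, 0, 0, -0.3, 0, 0, 0, 0, 0, -0.3, 0, 0, 0, 0, 0, -0.3, 0, 0, 0])

```text
time_s: 38.95
tcp_pos: [0.5879, -0.0246, 0.295]
eef_rot: [-0.0, 0.619, 0.786, -0.0]
force: [-0.5, -0.3, 0.2]
gripper_width: 0.065
grip_force: 0.0
```

Run:
```python
from plan import *
pos()
plan([(.62,.13,.27,12)],[(.625,.265,.25,10.5)])
```

```text
t39.0 [ 0.5879 -0.0246  0.295 ] yang 13.6 w 0.0650 f [-0.5 -0.3  0.2] j6 1.29
(0.62, 0.13, 0.27, 12) -> [0.476, 0.225, 0.083, -0.001, -0.0, 0.035] rows>=3.2 
(0.625, 0.265, 0.25, 10.5) -> [0.437, 0.11, 0.067, 0.0, 0.0, 0.033] rows>=2.7
```

Call:
servo_tool(commands=[0.476, 0.225, 0.083, 0, 0, 0.035, 0.476, 0.225, 0.083, 0, 0, 0.035, 0.476, 0.225, 0.083, 0, 0, 0.035, 0.476, 0.225, 0.083, 0, 0, 0.035, 0.476, 0.225, 0.083, 0, 0, 0.035, 0.476, 0.225, 0.083, 0, 0, 0.035, 0.476, 0.225, 0.083, 0, 0, 0.035, 0.476, 0.225, 0.083, 0, 0, 0.035, 0.476, 0.225, 0.083, 0, 0, 0.035, 0.476, 0.225, 0.083, 0, 0, 0.035], grip=75)

```text
time_s: 39.95
tcp_pos: [0.6202, 0.1295, 0.2707]
eef_rot: [0.0, 0.63, 0.777, 0.0]
force: [0.9, 0.3, -0.2]
gripper_width: 0.0752
grip_force: 0.0
```

Call:
servo_tool(commands=[0.437, 0.11, 0.067, 0, 0, 0.033, 0.437, 0.11, 0.067, 0, 0, 0.033, 0.437, 0.11, 0.067, 0, 0, 0.033, 0.437, 0.11, 0.067, 0, 0, 0.033, 0.437, 0.11, 0.067, 0, 0, 0.033, 0.437, 0.11, 0.067, 0, 0, 0.033, 0.437, 0.11, 0.067, 0, 0, 0.033, 0.437, 0.11, 0.067, 0, 0, 0.033, 0.437, 0.11, 0.067, 0, 0, 0.033, 0.437, 0.11, 0.067, 0, 0, 0.033])

```text
time_s: 40.95
tcp_pos: [0.6253, 0.2647, 0.2505]
eef_rot: [0.0, 0.64, 0.769, 0.0]
force: [0.0, -0.1, -0.3]
gripper_width: 0.075
grip_force: 0.0
```

Run:
```python
from clip import *
pos(); snap('wrist','w10.png'); clip('wrist',.614,.311); snap('scene','s10.png');clip('scene',.614,.311)
snap('top','t10.png')
cv2.imwrite('pics/c10.png',np.hstack([cv2.resize(load('scene')['image'][110:240,250:410,::-1],(400,325),interpolation=3),cv2.resize(load('top')['image'][180:320,250:390,::-1],(325,325),interpolation=3)]))
```

```text
t41.0 [0.6253 0.2647 0.2505] yang 10.5 w 0.0750 f [ 0.  -0.1 -0.3] j6 1.79
wrist 0.1 (array([613.8, 311.9]), array([47.6, 30. ]), 'long 11.4 deg') 0.109 813
wrist 0.075 (array([612.9, 311.9]), array([39.2, 30. ]), 'long 11.3 deg') 0.1 636
wrist 0.06 (array([611. , 311.5]), array([27.1, 33.8]), 'long 101.0 deg') 0.075 864
wrist 0.02 (array([615.2, 314.5]), array([25.9, 30.2]), 'long 110.5 deg') 0.05 23
scene 0.1 (array([615.2, 310.1]), array([50.5, 31.1]), 'long 11.3 deg') 0.1096 71
scene 0.075 (array([616.6, 310.2]), array([41.7, 33.5]), 'long 10.6 deg') 0.0998 137
scene 0.06 (array([616.9, 308.7]), array([30.4, 31.5]), 'long 98.0 deg') 0.0748 86
scene 0.02 (array([615.5, 310. ]), array([31.8, 32.7]), 'long 100.5 deg') 0.0497 114
```

View pics/c10.png

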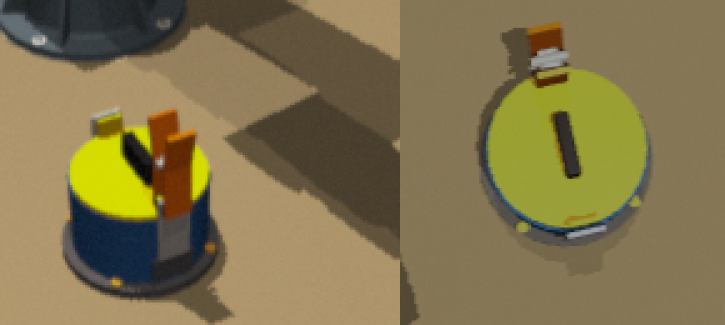

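Clip 1 stands over the far lug and tab (left image, (172,170)), gripping both. Clip 2 is at (614,311), yaw 11.3°.

Run:
```python
from plan import *
x,y,g=.6142,.3112,11.2
plan([(x,y,.25,g),(x,y,.091,g)],[(x,y,.25,g)],[(.52,.13,.27,12)],[(.4396,-.0599,.27,13.6)])
```

```text
(0.6142, 0.3112, 0.25, 11.2) -> [0.158, -0.008, 0.002, 0.0, -0.0, -0.016] rows>=0.9 
(0.6142, 0.3112, 0.091, 11.2) -> [0.158, -0.008, 0.532, 0.0, -0.0, -0.016] rows>=3.3 
(0.6142, 0.3112, 0.25, 11.2) -> [0.0, 0.0, -0.53, 0.0, 0.0, 0.0] rows>=3.2 
(0.52, 0.13, 0.27, 12) -> [-0.532, -0.425, -0.067, 0.0, 0.0, -0.018] rows>=4.1 
(0.4396, -0.0599, 0.27, 13.6) -> [-0.563, -0.394, 0.0, 0.0, 0.0, -0.036] rows>=4.1
```

Call:
servo_tool(commands=[0.158, -0.008, 0, 0, 0, -0.016, 0.158, -0.008, 0, 0, 0, -0.016, 0.158, -0.008, 0.1, 0, 0, -0.016, 0.158, -0.008, 0.2, 0, 0, -0.016, 0.158, -0.008, 0.32, 0, 0, -0.016, 0.158, -0.008, 0.42, 0, 0, -0.016, 0.158, -0.008, 0.5, 0, 0, -0.016, 0.158, -0.008, 0.53, 0, 0, -0.016, 0.158, -0.008, 0.53, 0, 0, -0.016, 0.158, -0.008, 0.53, 0, 0, -0.016])

```text
time_s: 42.1
tcp_pos: [0.6148, 0.3116, 0.0928]
eef_rot: [0.0, 0.635, 0.773, 0.001]
force: [-0.3, 0.7, 0.2]
gripper_width: 0.0749
grip_force: 0.0
```

Call:
servo_tool(commands=[0, 0, 0, 0, 0, 0, 0, 0, 0, 0, 0, 0, 0, 0, 0, 0, 0, 0, 0, 0, 0, 0, 0, 0, 0, 0, 0, 0, 0, 0, 0, 0, 0, 0, 0, 0, 0, 0, 0, 0, 0, 0, 0, 0, 0, 0, 0, 0, 0, 0, 0, 0, 0, 0, 0, 0, 0, 0, 0, 0], grip=0, force=45)

```text
time_s: 43.1
tcp_pos: [0.615, 0.3119, 0.0938]
eef_rot: [0.001, 0.634, 0.773, 0.002]
force: [-3.7, -1.0, 17.0]
gripper_width: 0.0259
grip_force: 51.9
```

Call:
servo_tool(commands=[0, 0, -0.03, 0, 0, 0, 0, 0, -0.08, 0, 0, 0, 0, 0, -0.16, 0, 0, 0, 0, 0, -0.26, 0, 0, 0, 0, 0, -0.36, 0, 0, 0, 0, 0, -0.46, 0, 0, 0, 0, 0, -0.52, 0, 0, 0, 0, 0, -0.53, 0, 0, 0, 0, 0, -0.53, 0, 0, 0, 0, 0, -0.53, 0, 0, 0])

```text
time_s: 44.1
tcp_pos: [0.6139, 0.3111, 0.2491]
eef_rot: [-0.0, 0.635, 0.773, -0.001]
force: [-0.3, -1.2, -1.7]
gripper_width: 0.0264
grip_force: 50.3
```

Run:
```python
from held import *
pos(); snap('wrist'); held('wrist'); snap('scene'); held('scene')
```

```text
t44.1 [0.6139 0.3111 0.2491] yang 11.2 w 0.0264 f [-0.3 -1.2 -1.7] j6 1.84
wrist 5389 z [-19.7 -15.8  85.6  90.6]
-20 2839 x [-13.3  16. ] y [-13.2  13.1]
-5 674 x [-7.3 16.1] y [-13.3  13.2]
10 491 x [-6.3 16. ] y [-13.5  13.1]
25 248 x [12.4 16. ] y [-15.5  14.2]
40 326 x [-1.5 15.9] y [-19.   17.7]
55 391 x [-9.8 15.8] y [-22.6  20.9]
70 356 x [-11.1  15.7] y [-26.2  24.2]
85 64 x [-11.1  15.7] y [-26.8  24.8]
scene 503 z [-16.6 -15.   88.7  91.6]
-20 68 x [-17.4  11. ] y [-14.3  13.1]
-5 56 x [-17.7  10.5] y [-10.3  15.8]
10 53 x [-17.7   5.8] y [-9.8 20.4]
25 69 x [-17.6  10.7] y [-11.1  15.7]
40 67 x [-17.9  10.3] y [-15.6  19. ]
55 86 x [-18.9  11.6] y [-18.2  22.5]
70 85 x [-16.7  14.3] y [-21.5  25.8]
85 19 x [-17.4  11.2] y [-6.2 26.7]
```

Call:
servo_tool(commands=[-0.05, -0.04, -0.04, 0, 0, 0, -0.13, -0.1, -0.067, 0, 0, 0, -0.22, -0.18, -0.067, 0, 0, 0, -0.31, -0.25, -0.067, 0, 0, -0.01, -0.4, -0.32, -0.067, 0, 0, -0.01, -0.47, -0.38, -0.067, 0, 0, -0.018, -0.52, -0.415, -0.067, 0, 0, -0.018, -0.532, -0.425, -0.067, 0, 0, -0.018, -0.532, -0.425, -0.067, 0, 0, -0.018, -0.532, -0.425, -0.067, 0, 0, -0.018])

```text
time_s: 45.2
tcp_pos: [0.5204, 0.1305, 0.2702]
eef_rot: [-0.0, 0.629, 0.777, -0.0]
force: [0.3, 0.3, -0.9]
gripper_width: 0.0259
grip_force: 50.2
```

Call:
servo_tool(commands=[-0.05, -0.035, 0, 0, 0, 0, -0.13, -0.09, 0, 0, 0, -0.01, -0.22, -0.155, 0, 0, 0, -0.02, -0.32, -0.225, 0, 0, 0, -0.03, -0.42, -0.295, 0, 0, 0, -0.036, -0.5, -0.35, 0, 0, 0, -0.036, -0.55, -0.385, 0, 0, 0, -0.036, -0.563, -0.394, 0, 0, 0, -0.036, -0.563, -0.394, 0, 0, 0, -0.036, -0.563, -0.394, 0, 0, 0, -0.036])

```text
time_s: 46.2
tcp_pos: [0.4404, -0.0591, 0.2703]
eef_rot: [-0.0, 0.618, 0.786, 0.0]
force: [0.2, 0.3, -1.1]
gripper_width: 0.0261
grip_force: 50.2
```

Run:
```python
from held import *
pos(); snap('wrist','w11.png')
P=cloud(load('wrist'));o=env.get_obs();R=tool(o);Q=(P-o['tcp_pos'])@R*1000
z=P[...,2]
m=(z>.122)&(z<.14)&(abs(Q[...,0])<40)&(abs(Q[...,1])<20);q=Q[m];w=P[m]
if len(q): print('lug/tab in tool: x',np.percentile(q[:,0],[1,99]),'y',np.percentile(q[:,1],[0,2,50,98,100]),'z',w[:,2].max(),len(q))
plan([(.4396,-.0599,.2055,13.6)])
```

```text
t46.2 [ 0.4404 -0.0591  0.2703] yang 13.7 w 0.0261 f [ 0.2  0.3 -1.1] j6 1.20
lug/tab in tool: x [-16.20741842  18.21942841] y [-7.82379848 -7.73882013 -2.94449782  6.57862836  6.66757124] z 0.1339806771640983 580
(0.4396, -0.0599, 0.2055, 13.6) -> [-0.002, -0.003, 0.216, -0.0, -0.0, 0.003] rows>=1.3
```

Call:
servo_tool(commands=[-0.001, -0.001, 0.04, 0, 0, 0, -0.001, -0.001, 0.08, 0, 0, 0, -0.001, -0.001, 0.12, 0, 0, 0, -0.001, -0.001, 0.145, 0, 0, 0, -0.001, -0.001, 0.17, 0, 0, 0, -0.001, -0.001, 0.19, 0, 0, 0, -0.001, -0.001, 0.205, 0, 0, 0, -0.001, -0.001, 0.215, 0, 0, 0, -0.001, -0.001, 0.215, 0, 0, 0, -0.001, -0.001, 0.215, 0, 0, 0])

```text
time_s: 47.25
tcp_pos: [0.4397, -0.0603, 0.2062]
eef_rot: [0.0, 0.618, 0.786, 0.0]
force: [-0.2, -0.6, -1.0]
gripper_width: 0.0263
grip_force: 50.2
```

Call:
servo_tool(commands=[0, 0, 0, 0, 0, 0, 0, 0, 0, 0, 0, 0, 0, 0, 0, 0, 0, 0, 0, 0, 0, 0, 0, 0, 0, 0, 0, 0, 0, 0, 0, 0, 0, 0, 0, 0, 0, 0, 0, 0, 0, 0, 0, 0, 0, 0, 0, 0, 0, 0, 0, 0, 0, 0, 0, 0, 0, 0, 0, 0])

```text
time_s: 48.25
tcp_pos: [0.4396, -0.0603, 0.206]
eef_rot: [-0.0, 0.618, 0.786, -0.0]
force: [-0.2, -0.0, -2.2]
gripper_width: 0.0261
grip_force: 50.2
```

Free of contact again. Release, lift clear and move aside to check.

Call:
servo_tool(commands=[0, 0, 0, 0, 0, 0, 0, 0, 0, 0, 0, 0, 0, 0, 0, 0, 0, 0, 0, 0, 0, 0, 0, 0, 0, 0, 0, 0, 0, 0, 0, 0, 0, 0, 0, 0, 0, 0, 0, 0, 0, 0, 0, 0, 0, 0, 0, 0, 0, 0, 0, 0, 0, 0, 0, 0, 0, 0, 0, 0], grip=65)

```text
time_s: 49.25
tcp_pos: [0.4397, -0.0603, 0.206]
eef_rot: [0.0, 0.618, 0.786, 0.0]
force: [0.5, 0.9, 0.2]
gripper_width: 0.065
grip_force: 0.0
```

Call:
servo_tool(commands=[0, 0, -0.05, 0, 0, 0, 0, 0, -0.12, 0, 0, 0, 0, 0, -0.2, 0, 0, 0, 0, 0, -0.3, 0, 0, 0, 0, 0, -0.3, 0, 0, 0, 0, 0, -0.3, 0, 0, 0, 0, 0, -0.3, 0, 0, 0, 0, 0, -0.3, 0, 0, 0, 0, 0, -0.3, 0, 0, 0, 0, 0, -0.3, 0, 0, 0])

```text
time_s: 50.25
tcp_pos: [0.4395, -0.0602, 0.2957]
eef_rot: [-0.0, 0.618, 0.786, -0.0]
force: [0.1, -1.1, 0.3]
gripper_width: 0.065
grip_force: 0.0
```

Call:
servo_tool(commands=[0.15, 0, 0, 0, 0, 0, 0.3, 0, 0, 0, 0, 0, 0.45, 0, 0, 0, 0, 0, 0.6, 0, 0, 0, 0, 0, 0.75, 0, 0, 0, 0, 0, 0.9, 0, 0, 0, 0, 0, 0.9, 0, 0, 0, 0, 0, 0.9, 0, 0, 0, 0, 0, 0.9, 0, 0, 0, 0, 0, 0.9, 0, 0, 0, 0, 0])

```text
time_s: 51.25
tcp_pos: [0.3762, 0.2011, 0.296]
eef_rot: [0.0, 0.619, 0.786, -0.0]
force: [-0.4, 0.2, 0.0]
gripper_width: 0.0649
grip_force: 0.0
```

Run:
```python
from seat import *
pos(); snap('top','tf.png'); snap('scene','sf.png'); snap('wrist','wf.png')
for n in('wrist','top','scene'):
    W=cloud(load(n)); x,y=.514,-.042
    C=near(W,x,y,.05,.10,.122);print(n,'disc z',np.median(C[:,2]),np.percentile(C[:,2],[5,95]) )
    im=load(n)['image'].astype(int); o=(im[...,0]-im[...,2]>40)&(im[...,0]>1.7*im[...,1])&(np.hypot(W[...,0]-x,W[...,1]-y)<.13)&(W[...,2]>.105)
    for s in(1,-1):
        q=W[o&((W[...,0]-x)*s>.03)]; 
        if len(q)>8: print(' clip',s,'z',np.percentile(q[:,2],[1,99]).round(4),'top',rect(q[q[:,2]>.205]) if (q[:,2]>.205).sum()>5 else '')
T=load('top')['image'][:,:,::-1]; S=load('scene')['image'][:,:,::-1]
cv2.imwrite('pics/cf.png',np.vstack([np.hstack([cv2.resize(S[100:240,240:400],(400,350),interpolation=3),cv2.resize(T[170:310,250:410],(400,350),interpolation=3)]),cv2.resize(T[50:350],(800,240))[:,:]]))
```

```text
t51.2 [0.3762 0.2011 0.296 ] yang 13.6 w 0.0649 f [-0.4  0.2  0. ] j6 1.83
wrist disc z 0.10987326384525435 [0.10896692 0.11107378]
top disc z 0.10980860628043293 [0.10647184 0.11334399]
 clip 1 z [0.1193 0.223 ] top (array([602.8, -21. ]), array([ 4.4, 27.4]), 'long 103.9 deg')
 clip -1 z [0.1734 0.219 ] top (array([439.4, -61.4]), array([30.2, 28. ]), 'long 12.1 deg')
scene disc z 0.10970060060351505 [0.10705316 0.11578741]
 clip 1 z [0.1185 0.2229] top (array([589.5, -26.4]), array([48.7, 30.8]), 'long 13.6 deg')
 clip -1 z [0.1169 0.2221] top (array([441.9, -60.7]), array([44.3, 31.1]), 'long 11.3 deg')
```

View pics/cf.png

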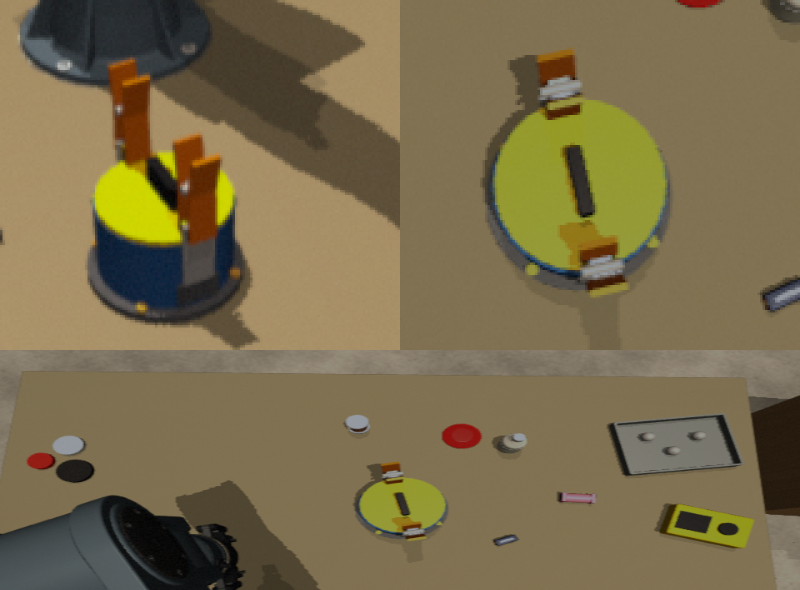

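Both clips sit upright over their lug and tab pairs, with tops at 222 mm. The cover is level at 110 mm, the untouched items are in place, and no parts are left out. Handing in.

```bash
python3 -c "
from plant import env
print(env.sign_off())"
```

```text
the job is handed in; nothing more can be done
None
```

The job is handed in: the bushing and the spring housing, the only two parts I found lying out, are in the drum. The cover is seated level, and a clip sits over each tab and lug pair. The red bumper skirt, the coil and the oil bottle stayed where they were.

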